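Fit a charged battery pack in a bench meter with a latched, sprung cover

TASK

First slide the orange thumb latch of the white bench meter sideways, so that the blue spring-loaded battery cover pops wide open. Then lift the yellow-and-black battery pack out of its charging cradle, set it down flat on the green pad and let go so as to take it again the other way, and lay it flat on the floor of the meter's battery bay between the corner ribs, without dropping it. Last, push the cover down until the latch has snapped back over it, and leave the brown bottle, the beaker and the blue weights box where they stand.

Things in the scene. Friction and masses are not known exactly. Their poses are not given: they have to be found in the camera images.
- meter: White bench meter, fixed. Origin on the table under the middle of its battery bay. x runs from its front (latch) to its rear (hinge), y towards its display side, z up. It reaches from x -108 to +58 mm, y -46 to +106 mm, rim 42 mm high; the front ledge with the latch (x -108 to -56) is 36 mm high.
- latch_knob (a point): Centre of the latch's orange thumb knob, 22 x 12 x 18 mm (x, y, z; axes are the meter's), on the front ledge, 36 to 54 mm above the table. It can be pinched across y, 20 mm free on both sides. A steel tongue joined to it stands 21 to 31 mm further to +x, up to 61 mm above the table.
- latch (a joint): Slide of the latch in m: 0 home (holds the cover), growing along the meter's +y (towards the display side) to 0.014. It takes 3 N to start, 5 N at the end; the cover is free by 0.010. A spring takes it home when let go. When the cover is pushed down its striker shoves the sloped tongue aside, which then snaps back over it.
- cover (a joint): Hinge angle of the blue cover in rad: 0 shut and latched, 1.85 wide open (leaning back beyond upright), down to -0.03 pressed past shut. A spring drives it open when free. Near shut, about 8 N down at cover_press shuts it till it latches.
- cover_hinge (a point): Middle of the cover's hinge line (along the meter's y), 47 mm above the table, 53 mm to +x of the bay's middle. The cover is a plate 106 mm long, 78 mm wide (y), 6 mm thick, the hinge in its mid-plane: at angle q a point d from the hinge is d*cos q to the meter's -x and d*sin q above it. Open, it rises to 150 mm and can be pushed from behind. The point turns with the cover.
- cover_press (a point): Point on the cover's outer (top) face, 90 mm from the hinge, midway across, by the black ridges: press here to shut it. It moves with the cover; shut, it is 50 mm above the table.
- bay (a point): Middle of the bay's floor, 10 mm above the table; axes are the meter's. Bay: 100 mm (x) by 64 mm (y), 32 mm deep; end walls flare by 4 mm over their top 8 mm. Four black corner ribs 12 mm high, faces at x = +-20 mm, flaring to +-24 at the top, at |y| 23 to 32 mm: the pack lies between them, long side along y, 3 mm play each way. Beside its x sides 33 mm are free for fingers; at its ends none.
- pack_center (a point): Centre of the battery pack: 34 mm (x) by 58 mm (y) by 24 mm (z, up), yellow with a black band, 80 to 170 g, the same either way round. It starts in the charging cradle, centre 36 mm above the table, and can there be gripped only by its ends (across y). Centre 16 mm above the table on the pad, 22 mm in the bay.
- charger: Black and grey charging cradle, fixed; origin on the table under its middle, axes those of the pack in it. Base plate 95 x 105 x 6 mm; a pedestal 24 mm high carries the pack. Walls along the pack's long sides, 36 mm long and 2 mm off it, reach its top (48 mm). The pack's ends stick out 11 mm beyond pedestal and walls, with free room for fingers.
- pad_top (a point): Middle of the top of the fixed green pad, 140 x 140 mm, 4 mm thick: its top is 4 mm above the table.
- reagent: Brown glass bottle with black cap, 56 mm wide, 115 mm tall, loose; origin at the centre of its underside. Leave alone.
- beaker: Small glass beaker, 64 mm wide, 80 mm tall, loose; origin at the centre of its underside. Leave alone.
- weights: Dark blue box of weights, 60 x 90 x 40 mm, loose; origin at the centre of its underside. Leave alone.
Mind the look-alikes: they are no part of the job. Of the things shaped like the part that bears pack_center, the yellow one is meant.

How it is judged:
By the outcome, as a careful person would: the job done as asked, in the order asked, and still so for the second after the job is handed in, with the robot touching nothing.
It also fails if it takes over 72 s, if anything falls off the work surface, if the arm or the gripper's body presses on something with over 40 N, if the wrist force passes 120 N, or if a joint passes its speed limit or range.

ROBOT

A 6-joint arm with a two-finger parallel gripper is mounted at the origin on the work surface. World frame = base frame: x ahead of the robot, y to its left, z up, the work surface at z = 0. Lengths are in m, angles in degrees, forces in N, time in s.
With the tool pointing down it reaches from about 0.3 to 0.75 m from the base axis. Payload 8.5 kg.
Tool frame: the origin (TCP) lies at the very end of the fingers, on their centre line; the grasp point (between the pads) lies 19 mm behind it (hold_point_z is the distance from the TCP to the grasp point, in m); z points along the fingers, y is the direction in which the jaws open and shut (so a half turn about z gives the same grasp; the last joint's range is limited). The gripper opens to 85 mm and grips with 20 to 120 N. Pads are 22 mm wide; open, the fingers measure 114 mm over their backs; the gripper's body (76 mm by 85 mm) begins 54 mm behind the grasp point. The pads swing forward as they close: fully open they stand 13 mm farther back than shut.
Start: joints at [54.643, 21.807, 74.336, -0, 83.858, -12.336], TCP at [0.215, 0.506, 0.231] pointing down, gripper open.
Joint ranges: [-178.18, 178.18], [-50.72, 133.34], [12.68, 142.11], [-81.47, 261.47], [9.98, 163.14], [-165.26, 165.26]. Speed limits (degrees/s): [136.94, 136.94, 180, 180, 180, 180].

INTERFACE

Orientations are given as a 3x3 rotation matrix whose columns are the frame's x, y, z axes.
In Python, from rig import observe, get_image, close_job, hold_point_z gives the robot as it stands. The module is installed in compiled form; this text tells all that it offers.
- The arm moves only by the tool jog_arm, never from a script. Its arguments are lists of equal length, an entry for each row: "travel": the shift along the world's x, y, z in m, a list of three; "dr": the turn, a rotation vector about the world's x, y, z in rad, a list of three. In form: {"travel": [[x, y, z], ...], "dr": [[rx, ry, rz], ...]}. A call has 1 to 20 rows; each row shifts and turns the commanded pose from where the row before left it; what a row does not reach is not made up. A row lasts 1/12 s, in which the tool goes at most 41.7 mm and 7.16 degrees, less where a joint would pass 70% of its speed; a pose out of reach is approached as far as the arm can. A call with a gripper value outside its range is refused whole. "jaw" is the finger opening in m, from 0 to 0.0854, set as the call begins (left out, the last holds). The fingers move at their own pace and stop on an object; "newtons" is the grip in N (left out, the last holds). Time passes only in rows, so rows that do not move let the fingers close. It gives the time, the measured TCP pose, the force and the opening at its end, in the units of the state.
- observe(): the state, without advancing time (a new reading comes with each control period).
- get_image(name): name is "scene" or "top"; returns a dict with "color" (400x640x3 uint8, red, green, blue), "fovy" (degrees; the focal length in pixels is half the picture's height over the tangent of half this angle, whatever the lens; pixels are square), "cx", "cy" (the principal point, pixels), "k1" (the pictures are not rectified: a ray, as slopes to the right and down, at radius r is drawn at 1 + k1 r^2 times it, then the intrinsics apply), "R" (3x3) and "t" (3): a world point X has camera coordinates R X + t. Camera axes: x right, y down, z forward; pixel columns grow to the right and rows downward; lengths in m; the calibration is good to about 2 mm. A picture is of the moment at which its call begins. There is no depth.
- close_job(): hands the job in, once; it reports no verdict.
The state is a dict: "time_s": time; "q": joint angles; "qvel": joint speeds; "joint_efforts": joint torques, N m; "position": TCP position; "tool_rot": TCP orientation; "ft_force": force on the tool from outside, world axes, zero at the start; "wrist_torque": the same for the moment, N m; "grip_width": finger opening in m.
Only numpy, scipy, OpenCV 4.12 (cv2) and the standard library are available. Lean on these libraries where they do the work, as an engineer would, in place of code of your own. Each camera call takes 0.05 s, during which the arm holds its last target.

## Working session

There is one attempt and no reset: what is moved stays moved. The work goes in short steps, Python scripts to look and compute and a tool call to move; the robot and the scene stay as the last step left them, time stands still between calls to the robot, and variables do not carry over. Pictures are saved under pics/ and viewed, and the job is handed in when it is done.

Besides the shell and the picture viewer there is one more tool, called after "Emit:" in YAML: its name, and indented under it one key for each argument. jog_arm: Moves the arm, as the interface text tells. Its arguments: {"type":"object","properties":{"travel":{"type":"array"},"dr":{"type":"array"},"jaw":{"type":"number"},"newtons":{"type":"number"}},"required":["travel","dr"]}

```bash
mkdir -p pics; ls; python3 - <<'E'
from rig import *
import cv2,pickle
for n in("scene","top"):
    im=get_image(n); pickle.dump(im,open(f"{n}0.pkl","wb"))
    cv2.imwrite(f"pics/{n}0.png",im["color"][:,:,::-1])
    print(n,{k:v for k,v in im.items() if k!="color"})
print(observe(),hold_point_z)
E
```

```text
pics
scene {'fovy': 52.17870891677349, 'cx': 318.19010383639085, 'cy': 200.14843098835976, 'k1': -0.035167464559471846, 'R': array([[ 0.71978735,  0.69401722, -0.01569298],
       [ 0.48041119, -0.51431346, -0.71041309],
       [-0.50111003,  0.50380727, -0.70360996]]), 't': array([-0.4300794 , -0.17572909,  1.47186877])}
top {'fovy': 44.83020540417023, 'cx': 331.6512796178373, 'cy': 194.21083070634697, 'k1': 0.01816942114309887, 'R': array([[ 2.15351821e-02, -9.99767913e-01, -5.97338438e-04],
       [-9.86919946e-01, -2.11629482e-02, -1.59815986e-01],
       [ 1.59766253e-01,  4.03119159e-03, -9.87146642e-01]]), 't': array([0.04299341, 0.55704297, 1.23653361])}
{'time_s': 0.1, 'q': array([ 5.46440627e+01,  2.18376712e+01,  7.43775172e+01, -7.22956044e-04,
        8.38604176e+01, -1.23376160e+01]), 'qvel': array([ 0.03305087, -0.0592664 , -0.13064701,  0.02418666,  0.09688497,
       -0.02252157]), 'joint_efforts': array([ 2.99639287e-03, -4.49224699e+01, -2.31654865e+01, -2.45980236e-04,
        3.69881818e-03, -5.24928998e-05]), 'position': array([0.21493133, 0.50598268, 0.23078549]), 'tool_rot': array([[-9.20380292e-01,  3.91023721e-01, -7.53344597e-04],
       [ 3.91024353e-01,  9.20379694e-01, -1.08346782e-03],
       [ 2.69701451e-04, -1.29177851e-03, -9.99999129e-01]]), 'ft_force': array([-0.0120608 , -0.72623584,  0.68865664]), 'wrist_torque': array([-0.06345826, -0.01319464,  0.00454672]), 'grip_width': 0.08540891440939266} 0.0187
```

View pics/scene0.png

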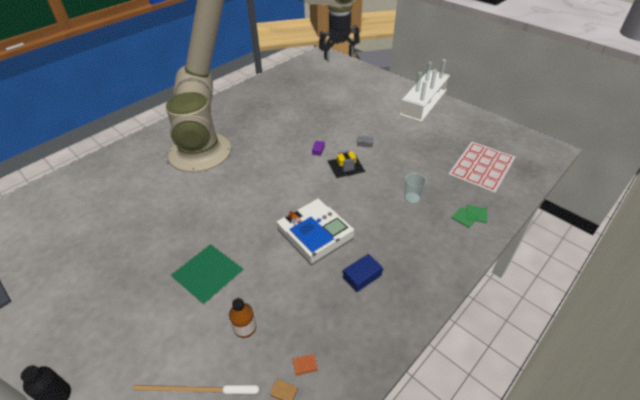

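View pics/top0.png

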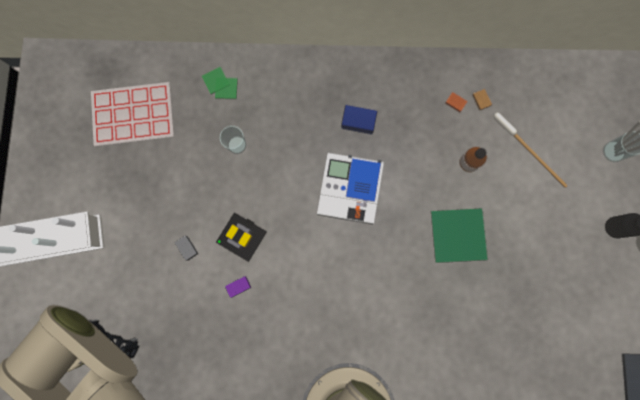

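Both views show the same things. In top: the meter at (350,188), the yellow pack in the cradle at (240,237), and look-alike blocks in grey (186,247) and purple (238,287). The green pad is at (459,235), with loose green cards at (220,84). The bottle is at (475,157), the beaker at (232,139) and the box at (360,119).

```bash
cat > h.py <<'E'
import numpy as np, cv2, pickle
from scipy.optimize import least_squares
def load(n): return pickle.load(open(n+".pkl","rb"))
def K(im):
    f=im["color"].shape[0]/2/np.tan(np.radians(im["fovy"]/2)); return f
def proj(im,X):
    X=np.atleast_2d(X); c=X@im["R"].T+im["t"]; s=c[:,:2]/c[:,2:]; r2=(s**2).sum(1,keepdims=True)
    return s*(1+im["k1"]*r2)*K(im)+[im["cx"],im["cy"]]
def ray(im,uv):
    d=(np.array(uv,float)-[im["cx"],im["cy"]])/K(im); s=d.copy()
    for _ in range(20): s=d/(1+im["k1"]*(s@s))
    o=-im["R"].T@im["t"]; v=im["R"].T@np.append(s,1); return o,v/np.linalg.norm(v)
def onz(im,uv,z):
    o,v=ray(im,uv); return o+v*(z-o[2])/v[2]
def tri(obs):
    A=np.zeros((3,3));b=np.zeros(3)
    L=[ray(i,u) for i,u in obs]
    for o,v in L:
        P=np.eye(3)-np.outer(v,v);A+=P;b+=P@o
    X=np.linalg.solve(A,b); return X,[np.linalg.norm((np.eye(3)-np.outer(v,v))@(X-o)) for o,v in L]
def crop(im,x,y,w,h,s,fn):
    c=im["color"][y:y+h,x:x+w,::-1]; c=cv2.resize(c,None,fx=s,fy=s,interpolation=cv2.INTER_CUBIC); cv2.imwrite(fn,c)
E
python3 - <<'E'
from h import *
t=load("top0");s=load("scene0")
def two(a,b,fn):
    A=cv2.resize(a,(400,400),interpolation=cv2.INTER_CUBIC);B=cv2.resize(b,(400,400),interpolation=cv2.INTER_CUBIC)
    cv2.imwrite(fn,np.hstack([A,B])[:,:,::-1])
T=t["color"];S=s["color"]
two(T[145:225,310:390],S[190:270,275:355],"pics/meter0.png")
two(T[212:262,217:267],S[137:187,322:372],"pics/chg0.png")
def cen(im,lo,hi,box):
    hsv=cv2.cvtColor(im["color"],cv2.COLOR_RGB2HSV);m=cv2.inRange(hsv,lo,hi);k=np.zeros_like(m);x,y,w,h=box;k[y:y+h,x:x+w]=m[y:y+h,x:x+w];return k
for n,im,b1,b2 in(("top",t,(425,200,70,70),(217,212,50,50)),("scene",s,(165,240,85,65),(322,137,50,50))):
    m=cen(im,(60,90,30),(90,255,255),b1);c=max(cv2.findContours(m,0,1)[0],key=cv2.contourArea)
    q=cv2.approxPolyDP(c,8,True)[:,0];print(n,"pad",q.tolist())
    for p in q: print(onz(im,p,.004).round(4))
    m=cen(im,(20,120,100),(35,255,255),b2);
    print(n,"yellow",[(cv2.contourArea(c),np.mean(c[:,0],0).round(1)) for c in cv2.findContours(m,0,1)[0]], "mean",np.argwhere(m)[:,::-1].mean(0))
E
```

```text
top pad [[480, 209], [432, 212], [436, 261], [486, 258]]
[ 0.5306 -0.3476  0.004 ]
[ 0.5196 -0.2177  0.004 ]
[ 0.3883 -0.2268  0.004 ]
[ 0.3992 -0.3598  0.004 ]
top yellow [(102.5, array([244.5, 238.9])), (96.0, array([231.5, 231.4]))] mean [238.13617021 235.29787234]
scene pad [[211, 245], [172, 274], [202, 302], [242, 269]]
[ 0.3936 -0.2273  0.004 ]
[ 0.3994 -0.3589  0.004 ]
[ 0.5298 -0.3524  0.004 ]
[ 0.5234 -0.2185  0.004 ]
scene yellow [(58.5, array([340.7, 158.9])), (40.5, array([352.2, 156.3]))] mean [345.56589147 157.56589147]
```

View pics/meter0.png

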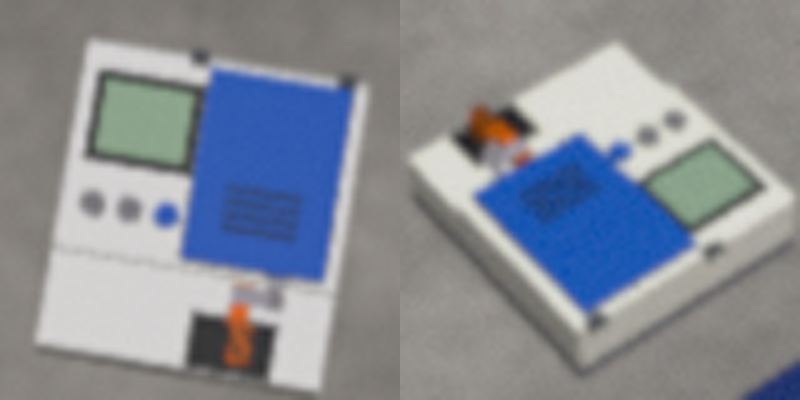

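View pics/chg0.png

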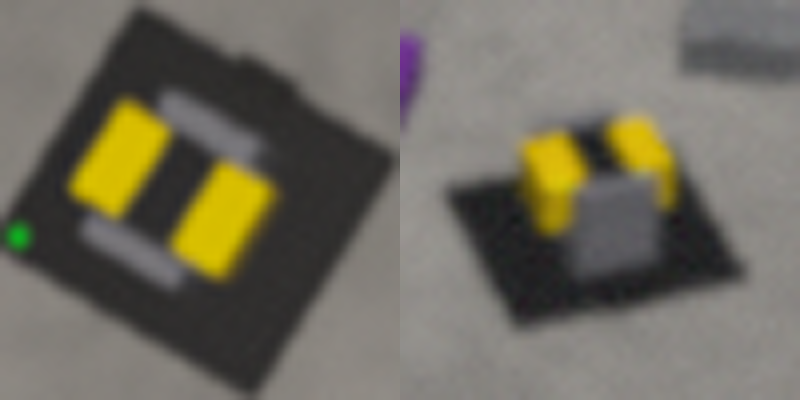

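Named candidates in top: the yellow block (240,237) in the cradle, grey block (186,247) and purple block (238,287), both loose on the table. The crop shows the yellow one, with a black band between grey walls, in the black cradle, so that one is meant. The orange knob is at top crop (238,335), and the cover is shut with its hinge on the far side from the robot.

```bash
cat >> h.py <<'E'
U=8
def quad(im,lo,hi,box,white=False):
    x,y,w,h=box
    c=cv2.resize(im["color"][y:y+h,x:x+w],None,fx=U,fy=U,interpolation=cv2.INTER_CUBIC)
    m=cv2.inRange(cv2.cvtColor(c,cv2.COLOR_RGB2HSV),lo,hi)
    m=cv2.morphologyEx(m,cv2.MORPH_CLOSE,np.ones((9*3,9*3),np.uint8))
    cs=sorted(cv2.findContours(m,0,1)[0],key=cv2.contourArea)[::-1]
    return cs,lambda p:(np.array(p,float)+.5)/U-.5+[x,y]
def linequad(c):
    """4 corners by fitting lines to contour sides of a quadrilateral"""
    hull=cv2.convexHull(c); e=2
    while True:
        q=cv2.approxPolyDP(hull,e,True)[:,0]
        if len(q)<=4: break
        e+=1
    P=c[:,0].astype(float);L=[]
    for a,b in zip(q,np.roll(q,-1,0)):
        d=(b-a)/np.linalg.norm(b-a);n=np.array([-d[1],d[0]]);s=(P-a)@d;k=(s>.15*np.linalg.norm(b-a))&(s<.85*np.linalg.norm(b-a))&(abs((P-a)@n)<10)
        vx,vy,x0,y0=cv2.fitLine(P[k].astype(np.float32),cv2.DIST_HUBER,0,.01,.01).ravel();L.append(np.cross([x0,y0,1],[x0+vx,y0+vy,1]))
    out=[]
    for i in range(4):
        p=np.cross(L[i-1],L[i]);out.append(p[:2]/p[2])
    return np.array(out)
E
python3 - <<'E'
from h import *
t=load("top0");s=load("scene0")
R={}
for n,im,b in(("top",t,(310,145,80,80)),("scene",s,(275,190,80,80))):
    cs,f=quad(im,(105,130,60),(125,255,255),b); q=f(linequad(cs[0])); print(n,q.round(2).tolist());R[n]=q
    for p in q: print("  z50",onz(im,p,.050).round(4))
    cs,f=quad(im,(5,150,120),(17,255,255),b)
    for c in cs[:3]:
        M=cv2.moments(c); 
        if M["m00"]>0: p=f((M["m10"]/M["m00"],M["m01"]/M["m00"]));print("orange",M["m00"]/U/U,p.round(2),onz(im,p,.054).round(4),[ (f(x).round(1)).tolist() for x in cv2.boxPoints(cv2.minAreaRect(c))])
P=[]
for n,im,b in(("top",t,(217,212,50,50)),("scene",s,(322,137,50,50))):
    cs,f=quad(im,(20,120,100),(35,255,255),b)
    print(n,[cv2.contourArea(c)/64 for c in cs[:4]])
    for c in cs[:2]:
        q=f(linequad(c));print(q.round(2).tolist())
        for p in q: print("  z48",onz(im,p,.048).round(4))
E
```

```text
top [[351.78, 158.75], [379.62, 163.3], [346.81, 367.65], [346.81, 186.6]]
  z50 [0.6519 0.0034 0.05  ]
  z50 [ 0.6411 -0.0708  0.05  ]
  z50 [0.1199 0.0079 0.05  ]
  z50 [0.5763 0.0154 0.05  ]
orange 40.46875 [357.27 212.1 ] [ 0.5087 -0.0129  0.054 ] [[354.6, 217.3], [355.4, 205.8], [360.1, 206.1], [359.2, 217.7]]
scene [[310.93, 216.82], [333.52, 237.94], [311.64, 251.36], [289.23, 228.42]]
  z50 [0.5551 0.0152 0.05  ]
  z50 [0.655  0.0015 0.05  ]
  z50 [ 0.644 -0.072  0.05 ]
  z50 [ 0.542  -0.0574  0.05  ]
orange 27.0859375 [293.24 215.17] [ 0.5164 -0.0173  0.054 ] [[287.9, 215.3], [290.0, 211.3], [298.2, 215.5], [296.1, 219.5]]
top [118.0234375, 112.0546875]
[[243.79, 231.37], [251.98, 234.79], [244.09, 247.55], [237.04, 242.2]]
  z48 [0.4526 0.2814 0.048 ]
  z48 [0.4442 0.2597 0.048 ]
  z48 [0.4108 0.2785 0.048 ]
  z48 [0.4242 0.2974 0.048 ]
[[232.12, 222.84], [238.67, 228.22], [231.43, 239.29], [224.28, 235.47]]
  z48 [0.4743 0.313  0.048 ]
  z48 [0.4606 0.2951 0.048 ]
  z48 [0.4314 0.3124 0.048 ]
  z48 [0.4409 0.3315 0.048 ]
scene [129.3203125]
[[354.22, 150.78], [354.5, 141.35], [340.54, 168.52], [335.84, 154.38]]
  z48 [0.4461 0.334  0.048 ]
  z48 [0.4124 0.3752 0.048 ]
  z48 [0.4739 0.2332 0.048 ]
  z48 [0.4137 0.2771 0.048 ]
```

```bash
python3 - <<'E'
from h import *
import h
t=load("top0");s=load("scene0")
def msk(im,lo,hi,b):
    x,y,w,hh=b;c=cv2.resize(im["color"][y:y+hh,x:x+w],None,fx=U,fy=U,interpolation=cv2.INTER_CUBIC)
    return cv2.inRange(cv2.cvtColor(c,cv2.COLOR_RGB2HSV),lo,hi),lambda p:(np.array(p,float)+.5)/U-.5+[x,y]
for n,im,b in(("top",t,(310,145,80,80)),("scene",s,(275,190,80,80))):
    m,f=msk(im,(105,110,40),(128,255,255),b)
    m=cv2.morphologyEx(m,cv2.MORPH_OPEN,np.ones((61,61),np.uint8)) if n=="top" else m
    m=cv2.morphologyEx(m,cv2.MORPH_OPEN,cv2.getStructuringElement(2,(61,61)))
    c=max(cv2.findContours(m,0,1)[0],key=cv2.contourArea)
    q=f(linequad(c)); P=np.array([onz(im,p,.05) for p in q]);print(n,"cover",q.round(1).tolist(),P[:,:2].round(4).tolist(),P.mean(0).round(4))
    e=[np.linalg.norm(P[i]-P[i-1]).round(4) for i in range(4)];print(e)
m,f=msk(t,(20,110,90),(35,255,255),(217,212,50,50))
pts=cv2.findNonZero(m);r=cv2.boxPoints(cv2.minAreaRect(pts));q=f(r)
P=np.array([onz(t,p,.048) for p in q]);print("pack top",P.round(4).tolist(),P.mean(0),[np.linalg.norm(P[i]-P[i-1]).round(4) for i in range(4)])
for i in range(4): d=P[i]-P[i-1];print(np.degrees(np.arctan2(d[1],d[0])))
# larger crops
crop(s,322,137,50,50,12,"pics/chgS.png"); crop(t,335,190,40,40,14,"pics/latT.png"); crop(s,275,195,40,40,14,"pics/latS.png")
E
```

```text
Traceback (most recent call last):
  File "h.py", line 41, in linequad
    vx,vy,x0,y0=cv2.fitLine(P[k].astype(np.float32),cv2.DIST_HUBER,0,.01,.01).ravel();L.append(np.cross([x0,y0,1],[x0+vx,y0+vy,1]))
                ~~~~~~~~~~~^^^^^^^^^^^^^^^^^^^^^^^^^^^^^^^^^^^^^^^^^^^^^^^^^^
cv2.error: OpenCV(4.12.0) /io/opencv/modules/imgproc/src/linefit.cpp:50: error: (-215:Assertion failed) count > 0 in function 'fitLine2D_wods'
```

```bash
python3 - <<'E'
s=open('h.py').read()
a=s.index("    hull=cv2");b=s.index("    P=c[:,0].astype")
s=s[:a]+"    q=cv2.minAreaRect(c);q=cv2.boxPoints(q).astype(float)\n"+s[b:].replace("<10)","<25)")
open('h.py','w').write(s)
E
cat > m.py <<'E'
from h import *
t=load("top0");s=load("scene0")
def msk(im,lo,hi,b):
    x,y,w,hh=b;c=cv2.resize(im["color"][y:y+hh,x:x+w],None,fx=U,fy=U,interpolation=cv2.INTER_CUBIC)
    return cv2.inRange(cv2.cvtColor(c,cv2.COLOR_RGB2HSV),lo,hi),lambda p:(np.array(p,float)+.5)/U-.5+[x,y]
if __name__=="__main__":
  for n,im,b in(("top",t,(310,145,80,80)),("scene",s,(275,190,80,80))):
    m,f=msk(im,(105,110,40),(128,255,255),b)
    m=cv2.morphologyEx(m,cv2.MORPH_CLOSE,np.ones((9,9),np.uint8))
    m=cv2.morphologyEx(m,cv2.MORPH_OPEN,cv2.getStructuringElement(2,(51,51)))
    c=max(cv2.findContours(m,0,1)[0],key=cv2.contourArea)
    q=f(linequad(c)); P=np.array([onz(im,p,.05) for p in q]);print(n,"cover",q.round(1).tolist(),P[:,:2].round(4).tolist(),P.mean(0).round(4))
    e=[np.linalg.norm(P[i]-P[i-1]).round(4) for i in range(4)];print(e)
  m,f=msk(t,(20,110,90),(35,255,255),(217,212,50,50))
  pts=cv2.findNonZero(m);r=cv2.boxPoints(cv2.minAreaRect(pts));q=f(r)
  P=np.array([onz(t,p,.048) for p in q]);print("pack top",P.round(4).tolist(),P.mean(0),[np.linalg.norm(P[i]-P[i-1]).round(4) for i in range(4)])
  for i in range(4): d=P[i]-P[i-1];print(np.degrees(np.arctan2(d[1],d[0])))
  crop(s,322,137,50,50,12,"pics/chgS.png"); crop(t,335,190,40,40,14,"pics/latT.png"); crop(s,275,195,40,40,14,"pics/latS.png")
E
python3 m.py
```

```text
top cover [[346.3, 195.8], [351.0, 158.3], [379.8, 163.1], [373.8, 200.8]] [[0.5517, 0.0163], [0.653, 0.0054], [0.6415, -0.0713], [0.54, -0.0561]] [ 0.5966 -0.0264  0.05  ]
[np.float64(0.0733), np.float64(0.1018), np.float64(0.0776), np.float64(0.1027)]
scene cover [[288.9, 228.4], [310.5, 216.8], [334.8, 237.3], [311.6, 251.6]] [[0.5414, -0.0579], [0.5541, 0.0146], [0.6562, 0.0056], [0.6446, -0.0726]] [ 0.5991 -0.0276  0.05  ]
[np.float64(0.1043), np.float64(0.0736), np.float64(0.1025), np.float64(0.079)]
pack top [[0.4409, 0.332, 0.048], [0.4744, 0.3142, 0.048], [0.4437, 0.2593, 0.048], [0.4104, 0.2773, 0.048]] [0.44233221 0.2956912  0.048     ] [np.float64(0.0626), np.float64(0.038), np.float64(0.0629), np.float64(0.0378)]
60.90467421440802
-28.0428558549131
-119.22799410309644
151.54326549941058
```

View pics/chgS.png

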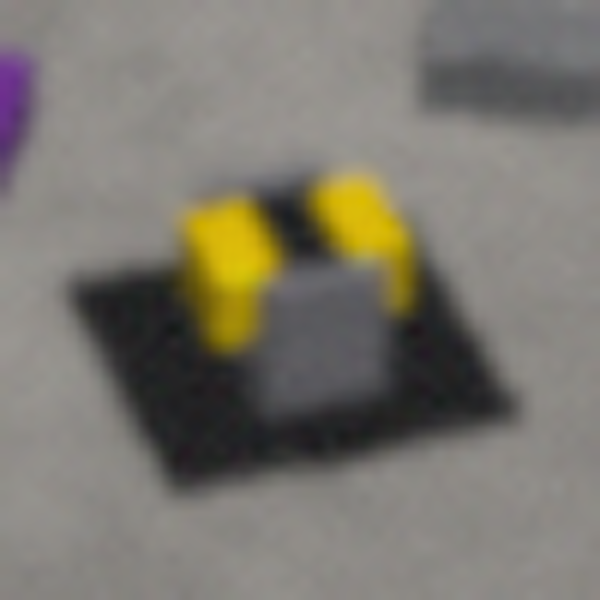

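View pics/latT.png

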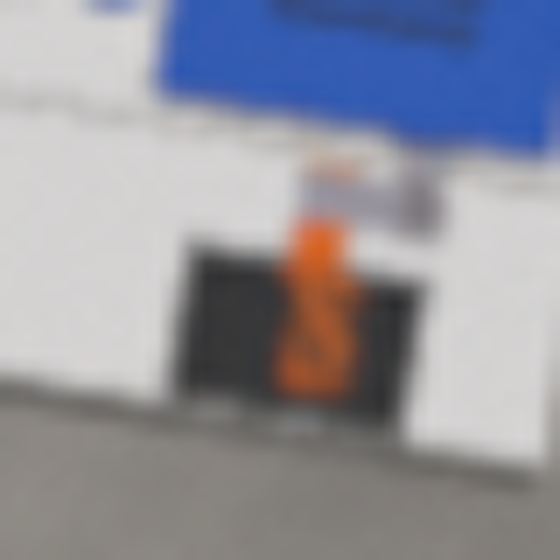

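View pics/latS.png

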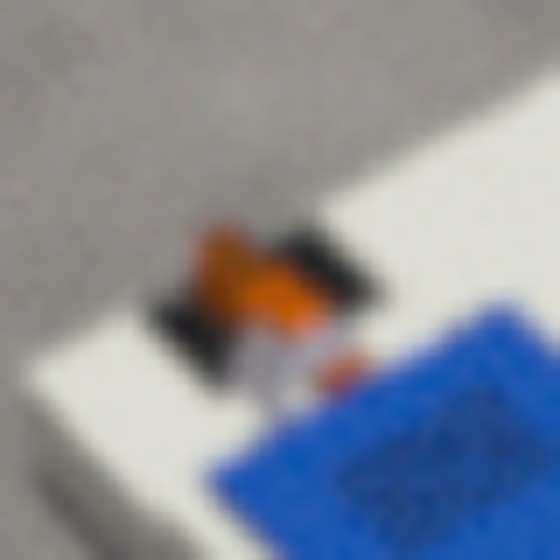

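```bash
cat > m2.py <<'E'
from m import *
# meter body outline: not-grey bright/saturated
for n,im,b in(("top",t,(305,140,90,90)),("scene",s,(270,185,90,90))):
    x,y,w,hh=b;c=cv2.resize(im["color"][y:y+hh,x:x+w],None,fx=U,fy=U,interpolation=cv2.INTER_CUBIC)
    hsv=cv2.cvtColor(c,cv2.COLOR_RGB2HSV)
    m=((hsv[...,2]>185)&(hsv[...,1]<40)|(hsv[...,1]>120)).astype(np.uint8)*255
    m=cv2.morphologyEx(m,cv2.MORPH_CLOSE,np.ones((81,81),np.uint8))
    cc=max(cv2.findContours(m,0,1)[0],key=cv2.contourArea);f=lambda p:(np.array(p,float)+.5)/U-.5+[x,y]
    q=f(linequad(cc));P=np.array([onz(im,p,.042) for p in q])
    print(n,q.round(1).tolist(),P[:,:2].round(4).tolist());
    for i in range(4): d=P[i]-P[i-1];print(round(float(np.degrees(np.arctan2(d[1],d[0]))),2),np.linalg.norm(d).round(4))
    cv2.imwrite(f"pics/mm_{n}.png",cv2.drawContours(c[:,:,::-1].copy(),[cc],-1,(0,0,255),1)[:600,:720])
tc=np.array([[346.3,195.8],[351.0,158.3],[379.8,163.1],[373.8,200.8]]);sc=np.array([[310.5,216.8],[334.8,237.3],[311.6,251.6],[288.9,228.4]])
for a,b in zip(tc,sc): X,r=tri([(t,a),(s,b)]);print("cover corner",X.round(4),np.round(r,4))
X,r=tri([(t,tc.mean(0)),(s,sc.mean(0))]);print("mean",X.round(4),np.round(r,4))
# pack top corners in scene crop (12x): by eye
e=lambda p:(np.array(p)+.5)/12-.5+[322,137]
for nm,p in (("A",(183,208)),("B",(268,285)),("C",(412,228)),("D",(355,172))): print(nm,onz(s,e(p),.048).round(4))
E
python3 m2.py
```

```text
top [[316.8, 213.8], [327.5, 152.7], [382.9, 162.6], [373.5, 219.5]] [[0.5034, 0.0928], [0.669, 0.0685], [0.645, -0.0804], [0.4916, -0.0564]]
85.45 0.1496
-8.34 0.1673
-99.16 0.1508
171.11 0.1553
scene [[278.1, 222.6], [311.8, 191.6], [354.4, 229.5], [311.0, 256.0]] [[0.4971, -0.0595], [0.4776, 0.0972], [0.6723, 0.0691], [0.649, -0.08]]
172.33 0.1533
97.1 0.1579
-8.2 0.1967
-98.86 0.1509
cover corner [0.5522 0.0163 0.0471] [0. 0.]
cover corner [0.6543 0.0061 0.0478] [0.0009 0.0009]
cover corner [ 0.6426 -0.0713  0.0469] [0.0003 0.0003]
cover corner [ 0.5401 -0.0566  0.0479] [0.0004 0.0004]
mean [ 0.5974 -0.0263  0.0459] [0.0004 0.0004]
A [0.4142 0.2813 0.048 ]
B [0.4541 0.272  0.048 ]
C [0.4669 0.3181 0.048 ]
D [0.4388 0.3265 0.048 ]
```

```bash
cat > m3.py <<'E'
from h import *
t=load("top0");s=load("scene0")
yaw=np.radians(-8.6);c,sn=np.cos(yaw),np.sin(yaw);RM=np.array([[c,-sn,0],[sn,c,0],[0,0,1]]);O=np.array([.5975,-.0267,0])
w2m=lambda X:(RM.T@(np.array(X)-O))
m2w=lambda X:RM@np.array(X)+O
if __name__=="__main__":
    print("top cam",-t["R"].T@t["t"],"scene cam",-s["R"].T@s["t"])
    eT=lambda p:(np.array(p)+.5)/14-.5+[335,190]; eS=lambda p:(np.array(p)+.5)/14-.5+[275,195]
    for nm,p in (("knob L bottom",(276,390)),("R bottom",(352,395)),("mid",(318,330)),("far end",(322,225)),("tongue L",(303,195)),("tongue R",(437,215))):
        for z in (.036,.054,.061): print(nm,z,(1e3*w2m(onz(t,eT(p),z))).round(1))
    for nm,p in (("knob top-left",(220,222)),("right far",(325,290)),("botleft",(200,290)),("mid",(255,275)),("tongue",(265,365))):
        for z in (.036,.054,.061): print("S",nm,z,(1e3*w2m(onz(s,eS(p),z))).round(1))
    for xm in (-92,-84,-80):
      B=[(xm+a,yy,zz) for a in(-11,11) for yy in(-6,6) for zz in (36,54)]
    print(proj(t,m2w([-.084,0,.054])),proj(s,m2w([-.084,0,.054])))
E
python3 m3.py
```

```text
top cam [0.35127461 0.0497874  1.30969005] scene cam [ 1.13155613 -0.53343552  0.90403204]
knob L bottom 0.036 [-102.8    5.4   36. ]
knob L bottom 0.054 [-104.9    5.9   54. ]
knob L bottom 0.061 [-105.7    6.    61. ]
R bottom 0.036 [-101.2   -8.9   36. ]
R bottom 0.054 [-103.4   -8.2   54. ]
R bottom 0.061 [-104.3   -7.9   61. ]
mid 0.036 [-90.2  -0.6  36. ]
mid 0.054 [-92.5  -0.   54. ]
mid 0.061 [-93.4   0.2  61. ]
far end 0.036 [-70.3   1.9  36. ]
far end 0.054 [-72.9   2.5  54. ]
far end 0.061 [-73.9   2.7  61. ]
tongue L 0.036 [-65.2   6.4  36. ]
tongue L 0.054 [-67.9   6.9  54. ]
tongue L 0.061 [-69.    7.1  61. ]
tongue R 0.036 [-64.7 -19.2  36. ]
tongue R 0.054 [-67.4 -18.4  54. ]
tongue R 0.061 [-68.4 -18.1  61. ]
S knob top-left 0.036 [-117.4   10.1   36. ]
S knob top-left 0.054 [-102.5    1.2   54. ]
S knob top-left 0.061 [-96.7  -2.3  61. ]
S right far 0.036 [-87.7  16.1  36. ]
S right far 0.054 [-73.3   7.1  54. ]
S right far 0.061 [-67.8   3.6  61. ]
S botleft 0.036 [-103.8   -4.3   36. ]
S botleft 0.054 [-89.2 -13.   54. ]
S botleft 0.061 [-83.5 -16.3  61. ]
S mid 0.036 [-100.3    7.1   36. ]
S mid 0.054 [-85.7  -1.7  54. ]
S mid 0.061 [-80.   -5.2  61. ]
S tongue 0.036 [-78.1  -5.8  36. ]
S tongue 0.054 [-64.  -14.4  54. ]
S tongue 0.061 [-58.5 -17.8  61. ]
[[357.77732986 209.92144599]] [[293.57886619 214.23604379]]
```

Meter frame: origin about (0.5975,-0.0267), yaw about -8.6°. The triangulated cover height of 47 mm agrees with the text. The knob is at about meter (-91,-0.5), which is world (0.5075,-0.0136). The pack is at (0.442,0.296), with its long axis at 61°. I'll move above the knob.

Emit:
jog_arm:
  travel:
    - [0.0183,-0.0325,0]
    - [0.0183,-0.0325,0]
    - [0.0183,-0.0325,0]
    - [0.0183,-0.0325,0]
    - [0.0183,-0.0325,0]
    - [0.0183,-0.0325,0]
    - [0.0183,-0.0325,0]
    - [0.0183,-0.0325,0]
    - [0.0183,-0.0325,0]
    - [0.0183,-0.0325,0]
    - [0.0183,-0.0325,-0.01]
    - [0.0183,-0.0325,-0.01]
    - [0.0183,-0.0325,-0.02]
    - [0.0183,-0.0325,-0.02]
    - [0.0183,-0.0325,-0.02]
    - [0.0183,-0.0325,-0.02]
    - [0,0,0]
    - [0,0,0]
    - [0,0,0]
  dr:
    - [0,0,0.0157]
    - [0,0,0.0157]
    - [0,0,0.0157]
    - [0,0,0.0157]
    - [0,0,0.0157]
    - [0,0,0.0157]
    - [0,0,0.0157]
    - [0,0,0.0157]
    - [0,0,0.0157]
    - [0,0,0.0157]
    - [0,0,0.0157]
    - [0,0,0.0157]
    - [0,0,0.0157]
    - [0,0,0.0157]
    - [0,0,0.0157]
    - [0,0,0.0157]
    - [0,0,0]
    - [0,0,0]
    - [0,0,0]
  jaw: 0.03

```text
time_s: 1.68
position: [0.5064, -0.0115, 0.1325]
tool_rot: [[-0.989, 0.15, -0.001], [0.15, 0.989, 0.0], [0.001, 0.0, -1.0]]
ft_force: [0.5, 0.2, 0.5]
grip_width: 0.03
```

```bash
cat > look.py <<'E'
import sys,pickle
from rig import *
from h import *
n=sys.argv[1]; o=observe(); print("t",o["time_s"],"p",o["position"].round(4),"yaw y",np.degrees(np.arctan2(o["tool_rot"][1,1],o["tool_rot"][0,1])).round(2),"zax",o["tool_rot"][:,2].round(3),"F",o["ft_force"].round(2),"w",round(o["grip_width"],4),"q",o["q"].round(1))
a=[]
for v,b in zip(("top","scene"),sys.argv[2:4]):
    im=get_image(v);pickle.dump(im,open(f"{v}{n}.pkl","wb"));x,y,w,h=map(int,b.split(","));c=im["color"][y:y+h,x:x+w];a.append(cv2.resize(c,(400,400*h//w),interpolation=cv2.INTER_CUBIC))
H=min(x.shape[0] for x in a);cv2.imwrite(f"pics/{n}.png",np.hstack([x[:H] for x in a])[:,:,::-1])
E
python3 look.py k1 310,150,80,80 260,170,80,80
```

```text
t 1.6833 p [ 0.5064 -0.0115  0.1325] yaw y 81.35 zax [-0.001  0.    -1.   ] F [0.55 0.16 0.49] w 0.03 q [-14.7  23.2  90.1   0.   66.7 -96.1]
```

View pics/k1.png

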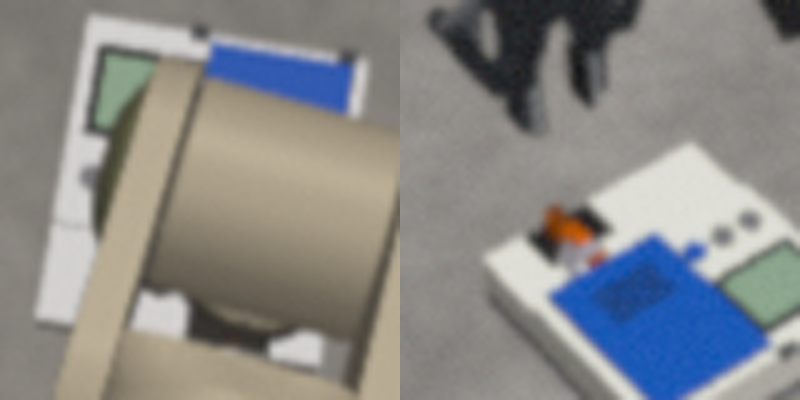

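Scene shows the fingers above and left of the knob, clear of the meter. I'll lower them to just above the knob and check.

Emit:
jog_arm:
  travel:
    - [0.001,-0.002,-0.02]
    - [0,0,-0.02]
    - [0,0,-0.015]
    - [0,0,-0.008]
    - [0,0,0]
    - [0,0,0]
  dr:
    - [0,0,0]
    - [0,0,0]
    - [0,0,0]
    - [0,0,0]
    - [0,0,0]
    - [0,0,0]

```text
time_s: 2.28
position: [0.5079, -0.0133, 0.0703]
tool_rot: [[-0.989, 0.149, 0.001], [0.149, 0.989, -0.0], [-0.001, -0.0, -1.0]]
ft_force: [0.1, -0.2, 0.9]
grip_width: 0.0298
```

```bash
python3 look.py k2 320,180,60,60 265,180,60,60
```

```text
t 2.2833 p [ 0.5079 -0.0133  0.0703] yaw y 81.42 zax [ 0.001 -0.    -1.   ] F [ 0.13 -0.2   0.85] w 0.0298 q [-14.9  28.2  94.4   0.   57.4 -96.3]
```

View pics/k2.png

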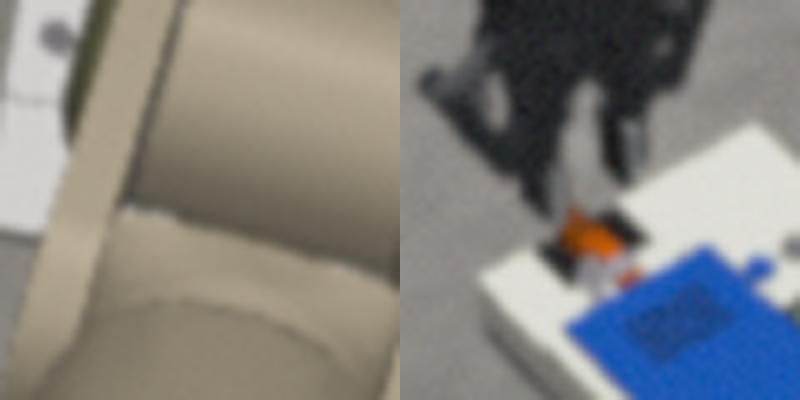

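```bash
python3 - <<'E'
from m3 import *
s=load("scenek2")
p=np.array([.5079,-.0133,.0703]);y=np.array([.149,.989,0])
print(proj(s,[p,p+y*.015,p-y*.015, p+[0,0,.006]+y*.015,p+[0,0,.006]-y*.015]))
B=[m2w([xm/1e3,yy/1e3,.054]) for xm in(-102,-80) for yy in (-6.5,5.5)]
print(proj(s,B))
eS=lambda p:(np.array(p)+.5)/(400/60)-.5+[265,180]
print(eS((145,210)),eS((225,180)), "knob corners", eS((172,212)),eS((225,240)),eS((165,232)))
crop(s,275,190,45,45,13,"pics/k2b.png")
E
```

```text
[[291.87224048 209.00043819]
 [296.17820535 206.65943995]
 [287.51965907 211.36683644]
 [296.06521363 205.18669032]
 [287.37356911 209.89529694]]
[[288.14832619 211.68225752]
 [291.56843858 209.82207973]
 [292.51573816 216.06710767]
 [295.95398846 214.16802465]]
[286.325 211.075] [298.325 206.575] knob corners [290.375 211.375] [298.325 215.575] [289.325 214.375]
```

View pics/k2b.png

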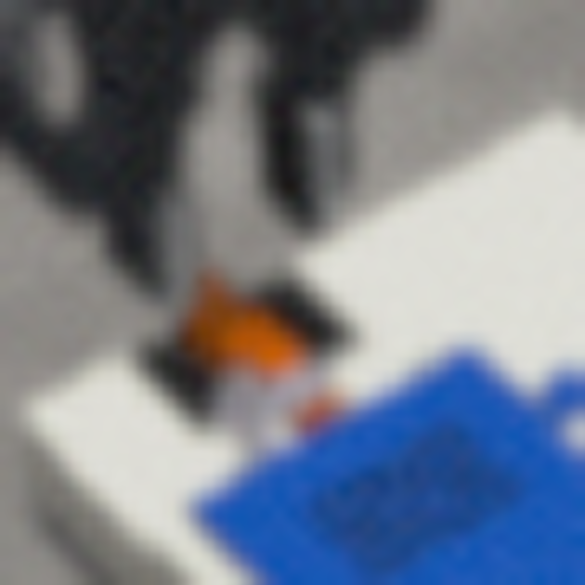

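The fingers straddle the knob (knob at crop (245,325), finger gap centre about (250,265) above it). I'll lower, then pinch.

Emit:
jog_arm:
  travel:
    - [0,0,-0.01]
    - [0,0,-0.01]
    - [0,0,-0.006]
    - [0,0,0]
    - [0,0,0]
  dr:
    - [0,0,0]
    - [0,0,0]
    - [0,0,0]
    - [0,0,0]
    - [0,0,0]

```text
time_s: 2.8
position: [0.508, -0.0138, 0.044]
tool_rot: [[-0.989, 0.15, 0.0], [0.15, 0.989, -0.0], [-0.0, -0.0, -1.0]]
ft_force: [0.0, 0.6, -0.1]
grip_width: 0.0299
```

Emit:
jog_arm:
  travel:
    - [0,0,0]
    - [0,0,0]
    - [0,0,0]
    - [0,0,0]
    - [0,0,0]
  dr:
    - [0,0,0]
    - [0,0,0]
    - [0,0,0]
    - [0,0,0]
    - [0,0,0]
  jaw: 0.005
  newtons: 30

```text
time_s: 3.22
position: [0.5081, -0.0142, 0.0443]
tool_rot: [[-0.989, 0.15, 0.001], [0.15, 0.989, -0.001], [-0.001, -0.001, -1.0]]
ft_force: [-1.2, -3.3, 6.0]
grip_width: 0.0109
```

```bash
python3 look.py k3 320,180,60,60 265,180,60,60
```

```text
t 3.2167 p [ 0.5081 -0.0142  0.0443] yaw y 81.39 zax [ 0.001 -0.001 -1.   ] F [-1.19 -3.3   6.01] w 0.0109 q [-15.   30.5  95.8  -0.   53.5 -96.3]
```

View pics/k3.png

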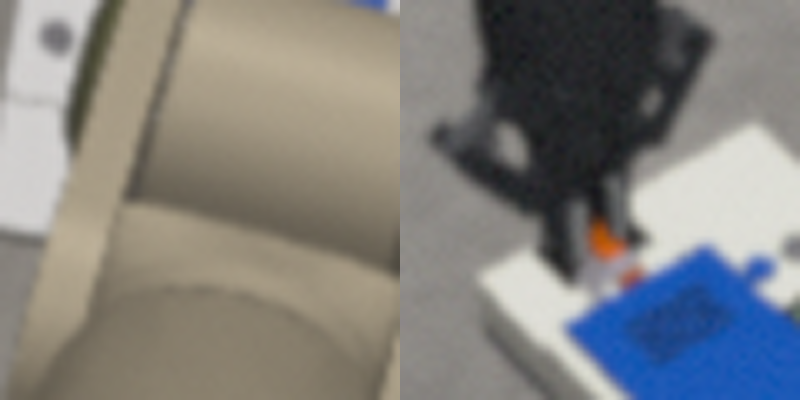

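The knob is held between the fingers at 11 mm. Now I'll slide it along the meter's +y.

Emit:
jog_arm:
  travel:
    - [0.0004,0.0025,0]
    - [0.0004,0.0025,0]
    - [0.0004,0.0025,0]
    - [0.0004,0.0025,0]
    - [0.0003,0.002,0]
    - [0,0,0]
    - [0,0,0]
    - [0,0,0]
    - [0,0,0]
  dr:
    - [0,0,0]
    - [0,0,0]
    - [0,0,0]
    - [0,0,0]
    - [0,0,0]
    - [0,0,0]
    - [0,0,0]
    - [0,0,0]
    - [0,0,0]

```text
time_s: 4.07
position: [0.5099, -0.0024, 0.0443]
tool_rot: [[-0.989, 0.15, 0.001], [0.15, 0.989, -0.001], [-0.001, -0.001, -1.0]]
ft_force: [-3.0, -4.2, 5.6]
grip_width: 0.0111
```

```bash
python3 look.py k4 310,140,90,90 255,170,100,100
```

```text
t 4.0667 p [ 0.5099 -0.0024  0.0443] yaw y 81.4 zax [ 0.001 -0.001 -1.   ] F [-3.03 -4.24  5.58] w 0.0111 q [-13.6  30.6  95.6  -0.1  53.7 -94.9]
```

View pics/k4.png

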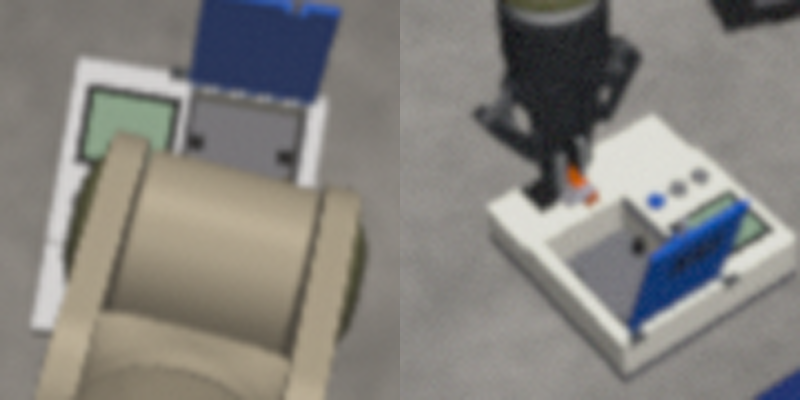

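The cover is wide open, as both views show. I'll bring the latch home, release and rise, then head for the pack.

Emit:
jog_arm:
  travel:
    - [-0.0004,-0.0025,0]
    - [-0.0004,-0.0025,0]
    - [-0.0004,-0.0025,0]
    - [-0.0004,-0.0025,0]
    - [-0.0002,-0.001,0]
    - [0,0,0]
  dr:
    - [0,0,0]
    - [0,0,0]
    - [0,0,0]
    - [0,0,0]
    - [0,0,0]
    - [0,0,0]

```text
time_s: 4.67
position: [0.5082, -0.0135, 0.0443]
tool_rot: [[-0.989, 0.15, 0.001], [0.15, 0.989, -0.001], [-0.001, -0.001, -1.0]]
ft_force: [-1.5, -3.1, 5.5]
grip_width: 0.0113
```

Emit:
jog_arm:
  travel:
    - [0,0,0]
    - [0,0,0]
    - [0,0,0]
    - [0,0,0.01]
    - [0,0,0.02]
    - [0,0,0.03]
    - [0,0,0.03]
    - [0,0,0.03]
    - [-0.005,0.03,0.02]
    - [-0.008,0.035,0]
    - [-0.008,0.035,0]
    - [-0.008,0.035,0]
    - [-0.008,0.035,0]
    - [-0.008,0.035,0]
    - [-0.007,0.035,0]
    - [-0.007,0.035,0]
    - [-0.007,0.034,0]
    - [0,0,0]
    - [0,0,0]
  dr:
    - [0,0,0]
    - [0,0,0]
    - [0,0,0]
    - [0,0,0]
    - [0,0,0]
    - [0,0,0]
    - [0,0,0]
    - [0,0,0]
    - [0,0,-0.04]
    - [0,0,-0.04]
    - [0,0,-0.04]
    - [0,0,-0.04]
    - [0,0,-0.04]
    - [0,0,-0.04]
    - [0,0,-0.04]
    - [0,0,-0.04]
    - [0,0,-0.03]
    - [0,0,0]
    - [0,0,0]
  jaw: 0.035

```text
time_s: 6.25
position: [0.441, 0.2977, 0.1832]
tool_rot: [[-0.879, 0.477, -0.001], [0.477, 0.879, -0.0], [0.001, -0.0, -1.0]]
ft_force: [0.6, -0.1, 0.3]
grip_width: 0.0346
```

```bash
python3 look.py p1 300,120,100,110 310,100,90,100
```

```text
t 6.25 p [0.441  0.2977 0.1832] yaw y 61.51 zax [-0.001 -0.    -1.   ] F [ 0.56 -0.1   0.35] w 0.0346 q [ 21.3  22.4  81.9   0.   75.8 -40.3]
```

View pics/p1.png

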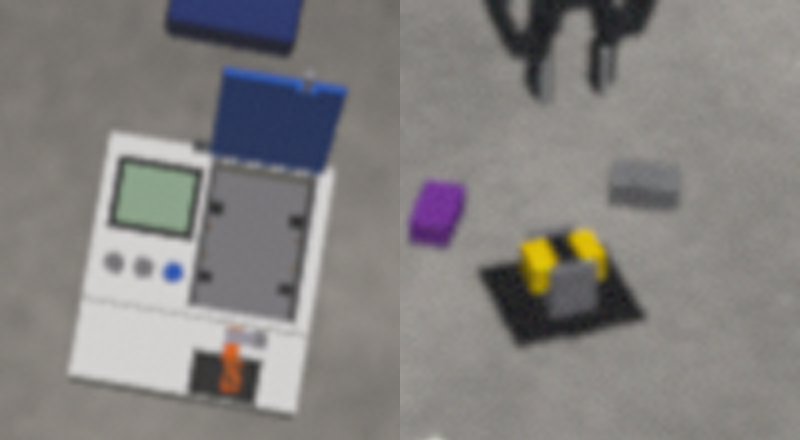

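Top now shows the open bay with four black ribs at crop (217,208), (298,222), (286,290) and (205,277), and the latch back home. The pack still stands in its cradle.

```bash
cat > m4.py <<'E'
from m3 import *
from m import msk
t1=load("topp1");s1=load("scenep1")
x,y,w,hh=300,120,100,110;f=lambda p:(np.array(p,float)+.5)/4-.5+[x,y]
R=[onz(t1,f(p),.022) for p in((217,208),(298,222),(286,290),(205,277))]
print("ribs",np.round(R,4).tolist(),"mean",np.mean(R,0).round(4))
d=R[0]+R[1]-R[2]-R[3];print("yaw",np.degrees(np.arctan2(d[1],d[0])), "w",np.linalg.norm(R[0]-R[1]),np.linalg.norm(R[0]-R[3]))
# cradle base plate dark contour
for n,im,b in(("top",t,(212,205,60,60)),("scene",s1,(320,145,55,40))):
    m,f=msk(im,(0,0,0),(179,255,75),b)
    m=cv2.bitwise_or(m,msk(im,(20,110,90),(35,255,255),b)[0])
    m=cv2.morphologyEx(m,cv2.MORPH_CLOSE,np.ones((61,61),np.uint8));m=cv2.morphologyEx(m,cv2.MORPH_OPEN,np.ones((61,61),np.uint8))
    c=max(cv2.findContours(m,0,1)[0],key=cv2.contourArea);q=f(linequad(c));P=np.array([onz(im,p,.006) for p in q])
    print(n,"plate",q.round(1).tolist(),P[:,:2].round(4).tolist(),P.mean(0).round(4))
    for i in range(4): d=P[i]-P[i-1];print(np.degrees(np.arctan2(d[1],d[0])).round(1),np.linalg.norm(d).round(4))
crop(s1,335,140,40,40,15,"pics/p1s.png")
print("gripper tcp px",proj(s1,[[.441,.2977,.1832]]))
E
python3 m4.py
```

```text
ribs [[0.623, -0.0038, 0.022], [0.6145, -0.0588, 0.022], [0.5676, -0.0511, 0.022], [0.5754, 0.0036, 0.022]] mean [ 0.5951 -0.0275  0.022 ]
yaw -9.096409254362891 w 0.055587932550991336 0.04819010349391808
top plate [[215.6, 241.8], [233.9, 212.1], [266.3, 231.2], [248.0, 261.1]] [[0.4265, 0.3631], [0.5075, 0.3185], [0.4576, 0.2285], [0.3773, 0.2738]] [0.4422 0.296  0.006 ]
61.2 0.102
-28.8 0.0925
-119.0 0.1029
150.6 0.0922
scene plate [[329.8, 159.1], [343.6, 159.1], [343.6, 176.4], [333.4, 174.9]] [[0.3806, 0.2833], [0.4156, 0.3158], [0.4759, 0.2475], [0.4463, 0.2302]] [0.4296 0.2692 0.006 ]
141.0 0.0845
42.9 0.0478
-48.6 0.0911
-149.7 0.0343
gripper tcp px [[347.39319966 120.91262386]]
```

View pics/p1s.png

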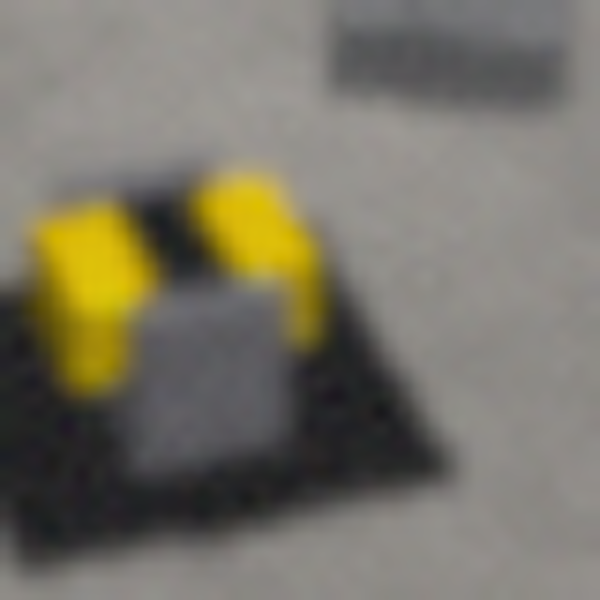

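```bash
python3 - <<'E'
from m4 import *
e=lambda p:(np.array(p)+.5)/15-.5+[335,140]
for n,a,b in(("D",[.4409,.332,.048],(278,170)),("C",[.4744,.3142,.048],(322,245)),("A",[.4104,.2773,.048],(30,228))):
    X,r=tri([(t,proj(t,a)[0]),(s1,e(b))]);print(n,X.round(4),np.round(r,4))
E
```

```text
ribs [[0.623, -0.0038, 0.022], [0.6145, -0.0588, 0.022], [0.5676, -0.0511, 0.022], [0.5754, 0.0036, 0.022]] mean [ 0.5951 -0.0275  0.022 ]
yaw -9.096409254362891 w 0.055587932550991336 0.04819010349391808
top plate [[215.6, 241.8], [233.9, 212.1], [266.3, 231.2], [248.0, 261.1]] [[0.4265, 0.3631], [0.5075, 0.3185], [0.4576, 0.2285], [0.3773, 0.2738]] [0.4422 0.296  0.006 ]
61.2 0.102
-28.8 0.0925
-119.0 0.1029
150.6 0.0922
scene plate [[329.8, 159.1], [343.6, 159.1], [343.6, 176.4], [333.4, 174.9]] [[0.3806, 0.2833], [0.4156, 0.3158], [0.4759, 0.2475], [0.4463, 0.2302]] [0.4296 0.2692 0.006 ]
141.0 0.0845
42.9 0.0478
-48.6 0.0911
-149.7 0.0343
gripper tcp px [[347.39319966 120.91262386]]
D [0.4414 0.3329 0.0456] [0.0005 0.0005]
C [0.4732 0.3123 0.0537] [0.001 0.001]
A [0.4119 0.2797 0.0436] [0.002 0.002]
```

Pack top triangulates to about 47.6 mm, which agrees with the text. I'll descend over its ends.

Emit:
jog_arm:
  travel:
    - [0.0015,-0.0012,-0.02]
    - [0,0,-0.03]
    - [0,0,-0.03]
    - [0,0,-0.02]
    - [0,0,-0.015]
    - [0,0,0]
    - [0,0,0]
  dr:
    - [0,0,0]
    - [0,0,0]
    - [0,0,0]
    - [0,0,0]
    - [0,0,0]
    - [0,0,0]
    - [0,0,0]
  jaw: 0.085

```text
time_s: 6.93
position: [0.4437, 0.294, 0.0685]
tool_rot: [[-0.877, 0.481, -0.001], [0.481, 0.877, -0.0], [0.001, -0.001, -1.0]]
ft_force: [0.8, -0.2, 0.7]
grip_width: 0.0851
```

```bash
python3 look.py p2 210,205,70,70 325,120,60,60
```

```text
t 6.9333 p [0.4437 0.294  0.0685] yaw y 61.23 zax [-0.001 -0.    -1.   ] F [ 0.83 -0.17  0.7 ] w 0.0851 q [ 20.8  30.3  90.5   0.   59.3 -40.4]
```

View pics/p2.png

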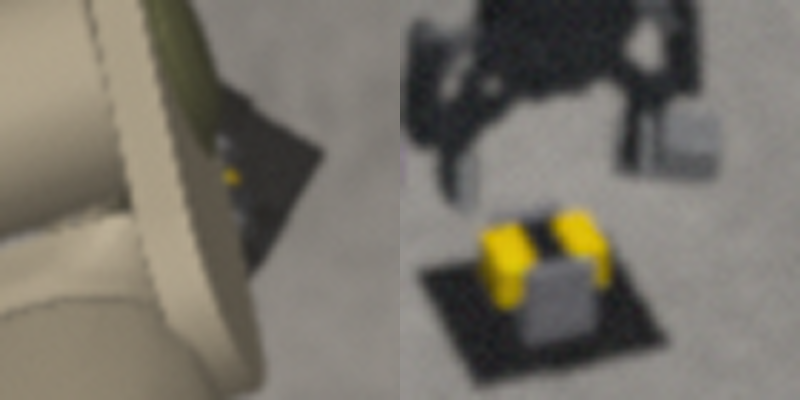

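The open fingers straddle the pack, with the tips at crop (460,205) and (650,178). I'll continue down and grip.

Emit:
jog_arm:
  travel:
    - [-0.001,0.002,-0.012]
    - [0,0,-0.012]
    - [0,0,-0.01]
    - [0,0,-0.0065]
    - [0,0,0]
    - [0,0,0]
  dr:
    - [0,0,0]
    - [0,0,0]
    - [0,0,0]
    - [0,0,0]
    - [0,0,0]
    - [0,0,0]

```text
time_s: 7.53
position: [0.4426, 0.297, 0.0284]
tool_rot: [[-0.877, 0.48, 0.0], [0.48, 0.877, 0.0], [-0.0, 0.0, -1.0]]
ft_force: [-0.8, 0.6, -0.6]
grip_width: 0.085
```

Emit:
jog_arm:
  travel:
    - [0,0,0]
    - [0,0,0]
    - [0,0,0]
    - [0,0,0]
    - [0,0,0]
    - [0,0,0]
    - [0,0,0]
  dr:
    - [0,0,0]
    - [0,0,0]
    - [0,0,0]
    - [0,0,0]
    - [0,0,0]
    - [0,0,0]
    - [0,0,0]
  jaw: 0.045
  newtons: 40

```text
time_s: 8.12
position: [0.4426, 0.2971, 0.0289]
tool_rot: [[-0.877, 0.48, 0.001], [0.48, 0.877, 0.0], [-0.001, 0.001, -1.0]]
ft_force: [-1.4, -0.4, 5.7]
grip_width: 0.0572
```

```bash
python3 look.py p3 210,205,70,70 325,120,60,60
```

```text
t 8.1167 p [0.4426 0.2971 0.0289] yaw y 61.33 zax [ 0.001  0.    -1.   ] F [-1.38 -0.41  5.75] w 0.0572 q [ 21.1  33.7  92.6  -0.   53.6 -40.2]
```

View pics/p3.png

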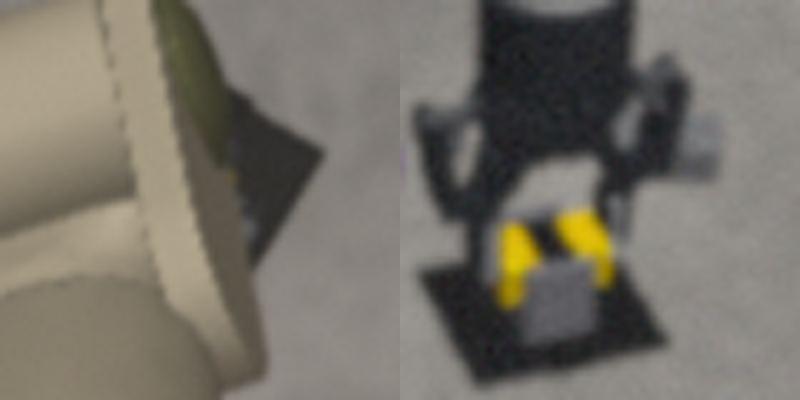

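The pack is held by its ends at 57 mm. I'll lift it slowly and check.

Emit:
jog_arm:
  travel:
    - [0,0,0]
    - [0,0,0.004]
    - [0,0,0.006]
    - [0,0,0.01]
    - [0,0,0.015]
    - [0,0,0.02]
    - [0,0,0.025]
    - [0,0,0.025]
    - [0,0,0]
    - [0,0,0]
  dr:
    - [0,0,0]
    - [0,0,0]
    - [0,0,0]
    - [0,0,0]
    - [0,0,0]
    - [0,0,0]
    - [0,0,0]
    - [0,0,0]
    - [0,0,0]
    - [0,0,0]
  newtons: 60

```text
time_s: 9.05
position: [0.4428, 0.2972, 0.1347]
tool_rot: [[-0.877, 0.48, 0.003], [0.48, 0.877, 0.001], [-0.002, 0.003, -1.0]]
ft_force: [-0.4, 0.3, -1.8]
grip_width: 0.0566
```

```bash
python3 look.py p4 210,205,70,70 325,100,70,70
```

```text
t 9.05 p [0.4428 0.2972 0.1347] yaw y 61.32 zax [ 0.003  0.001 -1.   ] F [-0.44  0.26 -1.76] w 0.0566 q [ 21.1  25.3  86.    0.   68.5 -40.2]
```

View pics/p4.png

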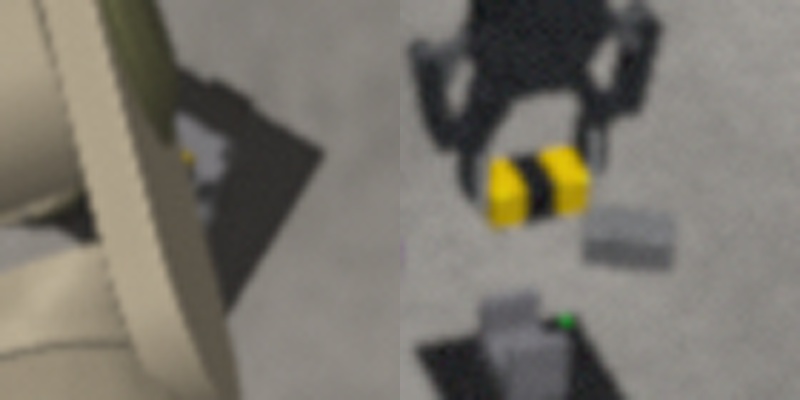

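The pack is clear of the cradle, level and centred between the pads. I'll carry it to the pad.

Emit:
jog_arm:
  travel:
    - [0.001,-0.015,0]
    - [0.001,-0.025,0]
    - [0.001,-0.033,0]
    - [0.001,-0.034,0]
    - [0.001,-0.034,0]
    - [0.001,-0.034,0]
    - [0.001,-0.034,0]
    - [0.001,-0.034,0]
    - [0.001,-0.034,0]
    - [0.001,-0.034,0]
    - [0.001,-0.034,0]
    - [0.001,-0.034,0]
    - [0.001,-0.034,0]
    - [0.001,-0.034,0]
    - [0.001,-0.034,0]
    - [0.001,-0.034,0]
    - [0.001,-0.033,0]
    - [0.001,-0.025,0]
    - [0.001,-0.012,0]
    - [0,0,0]
  dr:
    - [0,0,0]
    - [0,0,0]
    - [0,0,0]
    - [0,0,0]
    - [0,0,0]
    - [0,0,0]
    - [0,0,0]
    - [0,0,0]
    - [0,0,0]
    - [0,0,0]
    - [0,0,0]
    - [0,0,0]
    - [0,0,0]
    - [0,0,0]
    - [0,0,0]
    - [0,0,0]
    - [0,0,0]
    - [0,0,0]
    - [0,0,0]
    - [0,0,0]

```text
time_s: 10.82
position: [0.461, -0.2899, 0.1318]
tool_rot: [[-0.876, 0.482, -0.001], [0.482, 0.876, 0.001], [0.002, 0.0, -1.0]]
ft_force: [-0.5, 0.4, -1.6]
grip_width: 0.0565
```

```bash
python3 look.py d1 425,190,80,80 160,190,100,100
```

```text
t 10.8167 p [ 0.461  -0.2899  0.1318] yaw y 61.17 zax [-0.001  0.001 -1.   ] F [-0.55  0.37 -1.57] w 0.0565 q [ -44.6   26.6   84.2   -0.    69.3 -105.8]
```

View pics/d1.png

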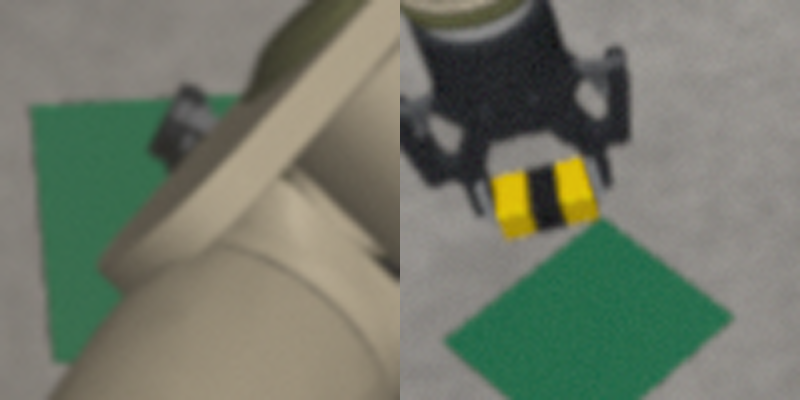

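The pack hangs level over the pad. I'll lower it.

Emit:
jog_arm:
  travel:
    - [0,0,-0.015]
    - [0,0,-0.025]
    - [0,0,-0.025]
    - [0,0,-0.02]
    - [0,0,-0.015]
    - [0,0,-0.008]
    - [0,0,-0.004]
    - [0,0,0]
    - [0,0,0]
  dr:
    - [0,0,0]
    - [0,0,0]
    - [0,0,0]
    - [0,0,0]
    - [0,0,0]
    - [0,0,0]
    - [0,0,0]
    - [0,0,0]
    - [0,0,0]

```text
time_s: 11.67
position: [0.4617, -0.2878, 0.0218]
tool_rot: [[-0.878, 0.479, 0.001], [0.479, 0.878, -0.001], [-0.001, -0.0, -1.0]]
ft_force: [0.8, 0.0, -0.7]
grip_width: 0.0563
```

Emit:
jog_arm:
  travel:
    - [0,0,-0.004]
    - [0,0,-0.003]
    - [0,0,-0.002]
    - [0,0,-0.0015]
    - [0,0,0]
    - [0,0,0]
  dr:
    - [0,0,0]
    - [0,0,0]
    - [0,0,0]
    - [0,0,0]
    - [0,0,0]
    - [0,0,0]

```text
time_s: 12.17
position: [0.4614, -0.2881, 0.0106]
tool_rot: [[-0.877, 0.48, -0.0], [0.48, 0.877, 0.0], [0.0, 0.0, -1.0]]
ft_force: [0.2, 1.0, -1.6]
grip_width: 0.0566
```

```bash
python3 look.py d2 425,190,80,80 170,210,80,80
```

```text
t 12.1667 p [ 0.4614 -0.2881  0.0106] yaw y 61.31 zax [-0.  0. -1.] F [ 0.24  1.03 -1.65] w 0.0566 q [ -44.5   36.1   91.6    0.    52.3 -105.8]
```

View pics/d2.png

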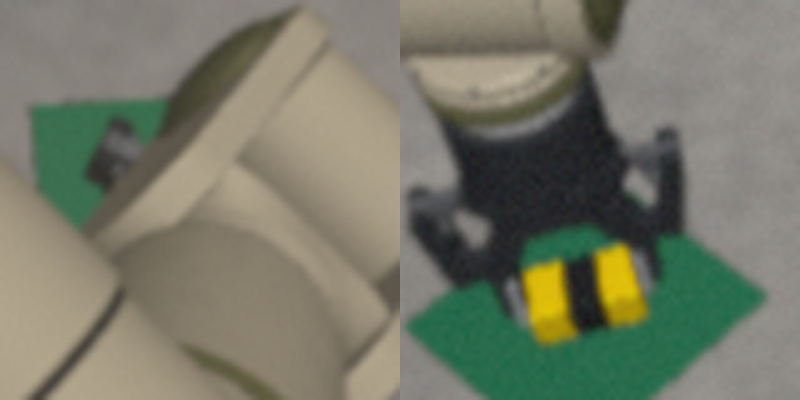

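Just above the pad, with no contact force yet. I'll creep down until it touches.

Emit:
jog_arm:
  travel:
    - [0,0,-0.001]
    - [0,0,-0.001]
    - [0,0,0]
    - [0,0,0]
  dr:
    - [0,0,0]
    - [0,0,0]
    - [0,0,0]
    - [0,0,0]

```text
time_s: 12.6
position: [0.4614, -0.2881, 0.0091]
tool_rot: [[-0.877, 0.48, 0.0], [0.48, 0.877, -0.0], [-0.001, -0.0, -1.0]]
ft_force: [-1.4, 1.0, 4.5]
grip_width: 0.0564
```

Contact at 4.5 N. I'll release, rise and quarter-turn.

Emit:
jog_arm:
  travel:
    - [0,0,0]
    - [0,0,0]
    - [0,0,0]
    - [0,0,0]
    - [0,0,0.005]
    - [0,0,0.01]
    - [0,0,0.02]
    - [0,0,0.03]
    - [0,0,0.03]
    - [0,0,0]
    - [0,0,0]
  dr:
    - [0,0,0]
    - [0,0,0]
    - [0,0,0]
    - [0,0,0]
    - [0,0,0]
    - [0,0,0]
    - [0,0,0]
    - [0,0,0]
    - [0,0,0]
    - [0,0,0]
    - [0,0,0]
  jaw: 0.075

```text
time_s: 13.52
position: [0.4619, -0.2885, 0.1058]
tool_rot: [[-0.877, 0.48, 0.003], [0.48, 0.877, -0.003], [-0.004, -0.001, -1.0]]
ft_force: [0.2, 0.2, 0.1]
grip_width: 0.0749
```

Emit:
jog_arm:
  travel:
    - [0,0,0]
    - [0,0,0]
    - [0,0,0]
    - [0,0,0]
    - [0,0,0]
    - [0,0,0]
    - [0,0,0]
    - [0,0,0]
    - [0,0,0]
    - [0,0,0]
    - [0,0,0]
    - [0,0,0]
    - [0,0,0]
    - [0,0,0]
    - [0,0,0]
    - [0,0,0]
  dr:
    - [0,0,-0.112]
    - [0,0,-0.112]
    - [0,0,-0.112]
    - [0,0,-0.112]
    - [0,0,-0.112]
    - [0,0,-0.112]
    - [0,0,-0.112]
    - [0,0,-0.112]
    - [0,0,-0.112]
    - [0,0,-0.112]
    - [0,0,-0.112]
    - [0,0,-0.112]
    - [0,0,-0.112]
    - [0,0,-0.112]
    - [0,0,0]
    - [0,0,0]

```text
time_s: 14.85
position: [0.4611, -0.2877, 0.103]
tool_rot: [[0.475, 0.88, -0.001], [0.88, -0.475, 0.001], [0.0, -0.001, -1.0]]
ft_force: [0.3, 0.4, -0.6]
grip_width: 0.0753
```

```bash
python3 look.py d3 425,190,80,80 170,210,80,80
```

```text
t 14.85 p [ 0.4611 -0.2877  0.103 ] yaw y -28.33 zax [-0.001  0.001 -1.   ] F [ 0.27  0.45 -0.56] w 0.0753 q [-44.5  28.5  86.5   0.   65.1 -16.1]
```

View pics/d3.png

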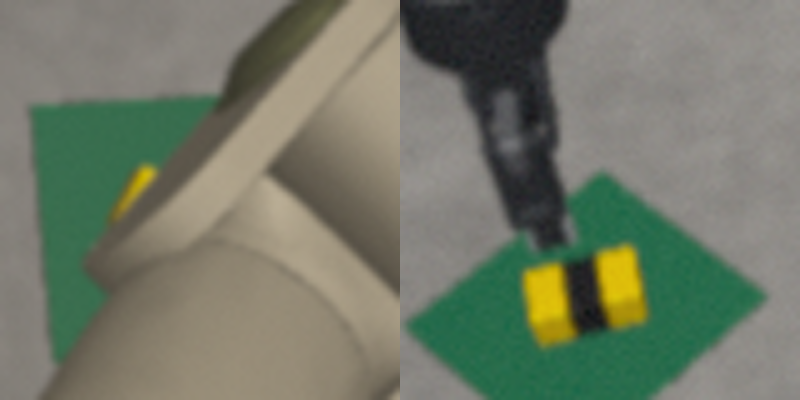

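The pack lies flat on the pad at scene crop (585,295). I'll go down across its short sides and grip.

Emit:
jog_arm:
  travel:
    - [0,0,-0.015]
    - [0,0,-0.025]
    - [0,0,-0.02]
    - [0,0,-0.015]
    - [0,0,-0.01]
    - [0,0,-0.006]
    - [0,0,-0.002]
    - [0,0,0]
    - [0,0,0]
  dr:
    - [0,0,-0.006]
    - [0,0,0]
    - [0,0,0]
    - [0,0,0]
    - [0,0,0]
    - [0,0,0]
    - [0,0,0]
    - [0,0,0]
    - [0,0,0]

```text
time_s: 15.7
position: [0.4617, -0.2883, 0.0113]
tool_rot: [[0.482, 0.876, 0.001], [0.876, -0.482, -0.001], [-0.0, 0.001, -1.0]]
ft_force: [-0.2, -0.1, -0.2]
grip_width: 0.0748
```

Emit:
jog_arm:
  travel:
    - [0,0,0]
    - [0,0,0]
    - [0,0,0]
    - [0,0,0]
    - [0,0,0]
    - [0,0,0]
    - [0,0,0]
    - [0,0,0]
    - [0,0,0]
  dr:
    - [0,0,0]
    - [0,0,0]
    - [0,0,0]
    - [0,0,0]
    - [0,0,0]
    - [0,0,0]
    - [0,0,0]
    - [0,0,0]
    - [0,0,0]
  jaw: 0.02
  newtons: 40

```text
time_s: 16.45
position: [0.4616, -0.2882, 0.0111]
tool_rot: [[0.483, 0.876, 0.001], [0.876, -0.483, -0.001], [-0.0, 0.001, -1.0]]
ft_force: [-0.7, 1.2, 5.7]
grip_width: 0.0335
```

```bash
python3 look.py d4 425,190,80,80 170,210,80,80
```

```text
t 16.45 p [ 0.4616 -0.2882  0.0111] yaw y -28.86 zax [ 0.001 -0.001 -1.   ] F [-0.66  1.2   5.67] w 0.0335 q [-44.5  36.   91.6  -0.   52.3 -15.6]
```

View pics/d4.png

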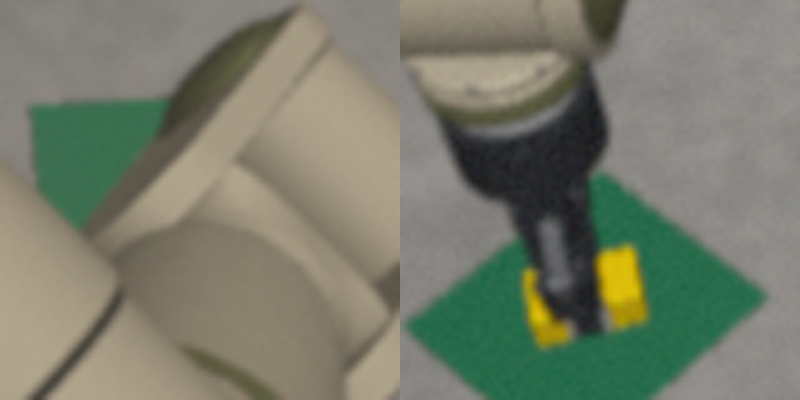

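The pack is held across its short sides at 33.5 mm. I'll lift, then check the scene camera against the robot pose using the d3 picture.

Emit:
jog_arm:
  travel:
    - [0,0,0]
    - [0,0,0.005]
    - [0,0,0.01]
    - [0,0,0.02]
    - [0,0,0.03]
    - [0,0,0.03]
    - [0,0,0.025]
    - [0,0,0.01]
    - [0,0,0]
    - [0,0,0]
  dr:
    - [0,0,0]
    - [0,0,0]
    - [0,0,0]
    - [0,0,0]
    - [0,0,0]
    - [0,0,0]
    - [0,0,0]
    - [0,0,0]
    - [0,0,0]
    - [0,0,0]
  newtons: 60

```text
time_s: 17.38
position: [0.461, -0.2877, 0.14]
tool_rot: [[0.483, 0.876, -0.001], [0.876, -0.483, 0.001], [0.0, -0.001, -1.0]]
ft_force: [-0.2, -0.1, -1.9]
grip_width: 0.0331
```

```bash
python3 - <<'E'
from m3 import *
s3=load("scened3");f=lambda p:(np.array(p,float)+.5)/5-.5+[170,210]
P=[onz(s3,f(p),.028) for p in((125,270),(232,245),(245,297),(137,322))];print(np.round(P,4),np.mean(P,0).round(4))
m=np.array(P);d=m[1]+m[2]-m[0]-m[3];print(np.degrees(np.arctan2(d[1],d[0])),"robot .4614 -.2881; yaw 61.3")
E
python3 look.py l1 425,190,80,80 150,170,100,100
```

```text
[[ 0.4338 -0.3033  0.028 ]
 [ 0.4619 -0.2539  0.028 ]
 [ 0.4948 -0.2694  0.028 ]
 [ 0.4667 -0.318   0.028 ]] [ 0.4643 -0.2861  0.028 ]
60.156073508394826 robot .4614 -.2881; yaw 61.3
t 17.3833 p [ 0.461  -0.2877  0.14  ] yaw y -28.87 zax [-0.001  0.001 -1.   ] F [-0.25 -0.11 -1.9 ] w 0.0331 q [-44.5  26.   83.7   0.   70.3 -15.6]
```

View pics/l1.png

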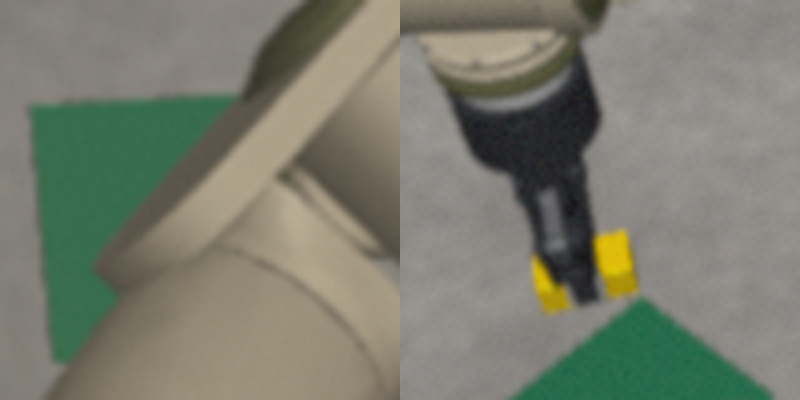

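Emit:
jog_arm:
  travel:
    - [0.006,0.012,0]
    - [0.013,0.025,0]
    - [0.0165,0.0315,0]
    - [0.0165,0.0315,0]
    - [0.0165,0.0315,0]
    - [0.0165,0.0315,0]
    - [0.0165,0.0315,0]
    - [0.0165,0.0315,0]
    - [0.012,0.024,0]
    - [0.005,0.01,0]
    - [0,0,0]
    - [0,0,-0.01]
    - [0,0,-0.02]
    - [0,0,-0.02]
    - [0,0,-0.01]
    - [0,0,0]
    - [0,0,0]
  dr:
    - [0,0,0.03]
    - [0,0,0.036]
    - [0,0,0.036]
    - [0,0,0.036]
    - [0,0,0.036]
    - [0,0,0.036]
    - [0,0,0.036]
    - [0,0,0.036]
    - [0,0,0.036]
    - [0,0,0.036]
    - [0,0,0]
    - [0,0,0]
    - [0,0,0]
    - [0,0,0]
    - [0,0,0]
    - [0,0,0]
    - [0,0,0]

```text
time_s: 18.9
position: [0.596, -0.0288, 0.0803]
tool_rot: [[0.151, 0.989, -0.001], [0.989, -0.151, 0.0], [-0.0, -0.001, -1.0]]
ft_force: [-0.1, 0.7, 0.2]
grip_width: 0.0326
```

```bash
python3 look.py b1 320,140,80,80 265,180,80,80
```

```text
t 18.9 p [ 0.596  -0.0288  0.0803] yaw y -8.66 zax [-0.001  0.    -1.   ] F [-0.14  0.68  0.16] w 0.0326 q [-14.1  34.6  79.   -0.   66.5  -5.5]
```

View pics/b1.png

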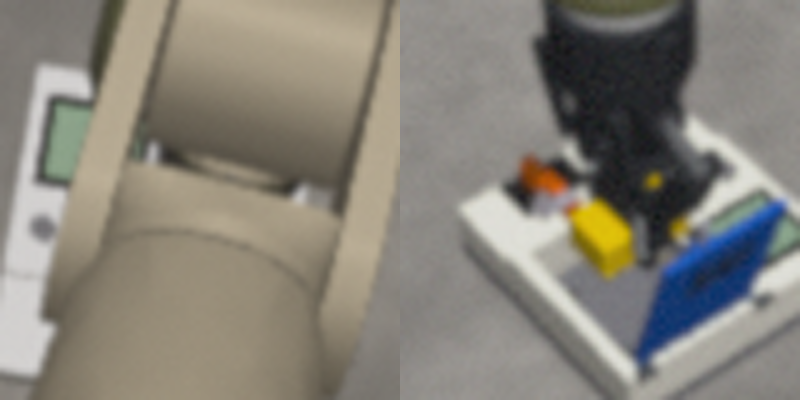

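Emit:
jog_arm:
  travel:
    - [0.0005,0.001,-0.01]
    - [0,0,-0.01]
    - [0,0,-0.006]
    - [0,0,0]
    - [0,0,0]
  dr:
    - [0,0,0]
    - [0,0,0]
    - [0,0,0]
    - [0,0,0]
    - [0,0,0]

```text
time_s: 19.42
position: [0.5967, -0.0269, 0.054]
tool_rot: [[0.149, 0.989, -0.001], [0.989, -0.149, 0.0], [0.0, -0.001, -1.0]]
ft_force: [0.2, -0.7, -0.9]
grip_width: 0.0331
```

```bash
python3 look.py b2 320,140,80,80 265,180,80,80; python3 - <<'E'
from h import *
crop(load("sceneb2"),275,205,55,50,14,"pics/b2s.png")
crop(load("scenep1"),275,195,65,60,12,"pics/bays.png")
E
```

```text
t 19.4167 p [ 0.5967 -0.0269  0.054 ] yaw y -8.58 zax [-0.001  0.    -1.   ] F [ 0.23 -0.73 -0.95] w 0.0331 q [-13.9  36.5  80.4  -0.   63.2  -5.4]
```

View pics/b2s.png

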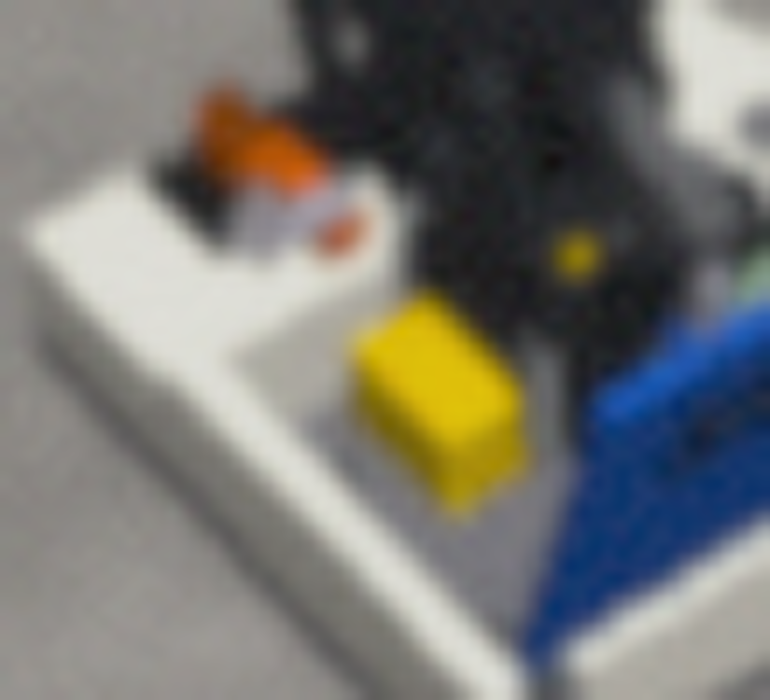

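View pics/bays.png

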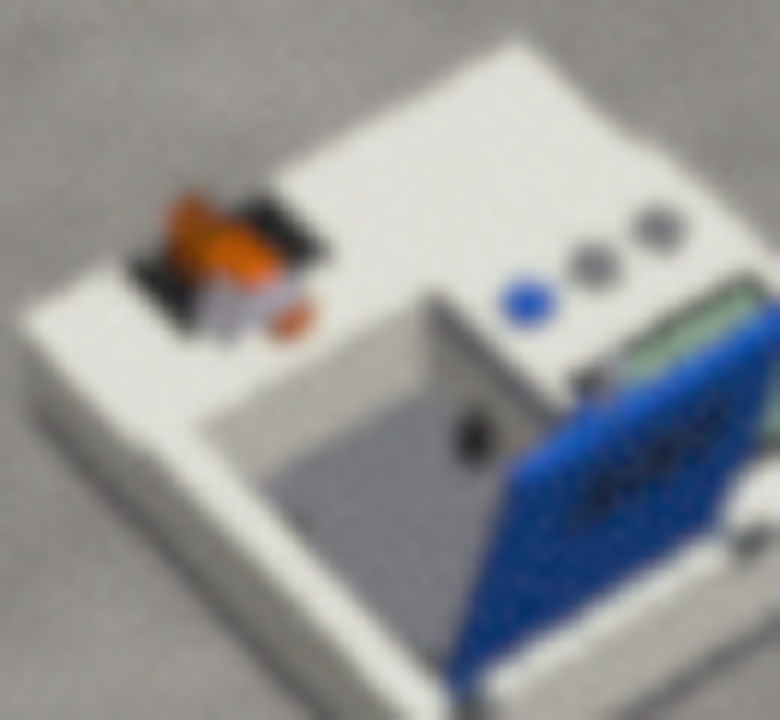

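```bash
python3 - <<'E'
from m3 import *
sb=load("sceneb2");sp=load("scenep1")
fb=lambda p:(np.array(p,float)+.5)/14-.5+[275,205];fp=lambda p:(np.array(p,float)+.5)/12-.5+[275,195]
T=np.array([.5967,-.0269,0]);jx=np.array([.989,-.149,0]);jy=np.array([.149,.989,0])
print("pack px obs P1,P2,P2b",fb((355,348)),fb((462,440)),fb((460,512)))
Q=[T+sx*.017*jx-.029*jy+[0,0,z] for sx,z in((-1,.071),(1,.071),(1,.047))];print("pred",proj(sb,Q))
for n,o,q in zip(("P1","P2","P2b"),((355,348),(462,440),(460,512)),Q): print(n,"cam-robot",(onz(sb,fb(o),q[2])-q).round(4))
for nm,p,z in(("front -y",(195,430),.042),("front +y",(430,292),.042),("-y wall pt",(320,560),.042),("-y wall pt2",(440,690),.042),("floor front -y",(262,480),.010),("floor front +y",(418,392),.010),("rib +y -x top",(475,415),.022)):
    X=onz(sp,fp(p),z);print(nm,X.round(4),(1e3*w2m(X)).round(1))
for p,z in (((175,375),.042),((400,540),.042),((515,655),.042)): print("b2 wall",(1e3*w2m(onz(sb,fb(p),z))).round(1))
E
```

```text
pack px obs P1,P2,P2b [299.89285714 229.39285714] [307.53571429 235.96428571] [307.39285714 241.10714286]
pred [[298.36849493 228.78734828]
 [305.78432862 236.34135538]
 [306.11443418 242.0884993 ]]
P1 cam-robot [ 0.0046  0.0013 -0.    ]
P2 cam-robot [ 0.0025  0.0041 -0.    ]
P2b cam-robot [0.0001 0.0048 0.    ]
front -y [ 0.545  -0.0549  0.042 ] [-47.7 -35.8  42. ]
front +y [0.5542 0.0136 0.042 ] [-48.8  33.3  42. ]
-y wall pt [ 0.5942 -0.0623  0.042 ] [  2.1 -35.7  42. ]
-y wall pt2 [ 0.6402 -0.0701  0.042 ] [ 48.7 -36.6  42. ]
floor front -y [ 0.5464 -0.0371  0.01  ] [-48.9 -17.9  10. ]
floor front +y [0.5539 0.0084 0.01  ] [-48.4  28.2  10. ]
rib +y -x top [0.5767 0.0052 0.022 ] [-25.3  28.5  22. ]
b2 wall [-51.3 -46.   42. ]
b2 wall [ 10.7 -35.6  42. ]
b2 wall [ 47.  -34.9  42. ]
```

```bash
python3 - <<'E'
from m3 import *
td=load("topd3")
T=np.array([.4614,-.2881,0]);a=np.radians(61.3);ly=np.array([np.cos(a),np.sin(a),0]);lx=np.array([ly[1],-ly[0],0])
for sx in(-1,1):
  for sy in(-1,1): print(sx,sy,proj(td,[T+sx*.017*lx+sy*.029*ly+[0,0,.028]])[0].round(2))
crop(td,440,212,30,30,20,"pics/d3t.png")
for n in("topk1","topp1","top0"):pass
E
```

```text
-1 -1 [467.67 244.47]
-1 1 [448.08 233.44]
1 -1 [473.61 233.26]
1 1 [454.06 222.32]
```

View pics/d3t.png

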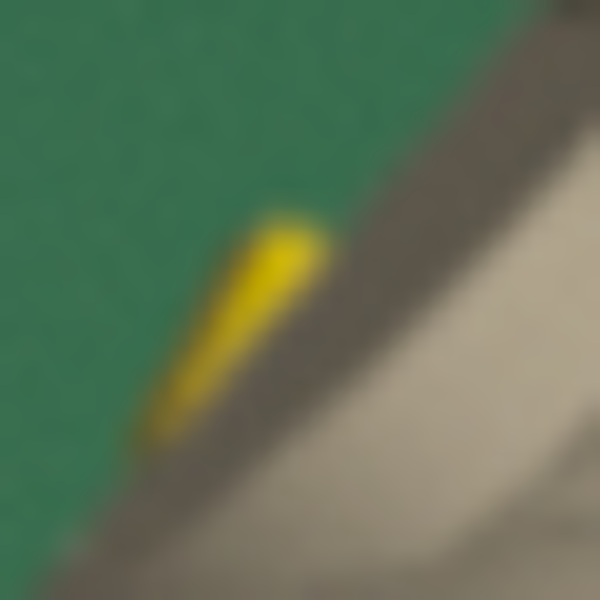

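The cameras disagree with the robot by 1–3 mm in y: known pack poses show scene reading about +3 mm and top about +1 mm. Corrected, the bay middle is at about (0.596,-0.030). I'll shift there, lower slightly and check.

Emit:
jog_arm:
  travel:
    - [-0.0003,-0.0015,0]
    - [-0.0002,-0.0015,-0.002]
    - [0,0,-0.002]
    - [0,0,-0.002]
    - [0,0,0]
    - [0,0,0]
  dr:
    - [0,0,0]
    - [0,0,0]
    - [0,0,0]
    - [0,0,0]
    - [0,0,0]
    - [0,0,0]

```text
time_s: 20.02
position: [0.5963, -0.03, 0.0484]
tool_rot: [[0.149, 0.989, -0.0], [0.989, -0.149, 0.0], [0.0, -0.0, -1.0]]
ft_force: [-0.0, 0.3, -0.8]
grip_width: 0.0322
```

```bash
python3 look.py b3 320,140,80,80 265,180,80,80; python3 - <<'E'
from h import *
crop(load("sceneb3"),285,215,45,40,16,"pics/b3s.png")
E
```

```text
t 20.0167 p [ 0.5963 -0.03    0.0484] yaw y -8.59 zax [-0.  0. -1.] F [-0.05  0.26 -0.84] w 0.0322 q [-14.2  36.9  80.7   0.   62.4  -5.6]
```

View pics/b3s.png

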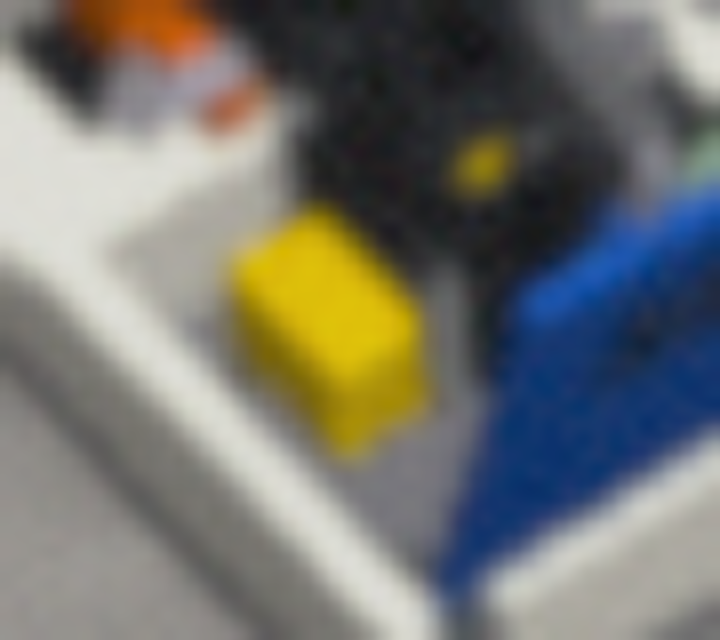

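Emit:
jog_arm:
  travel:
    - [0,-0.0005,-0.002]
    - [0,0,-0.002]
    - [0,0,-0.002]
    - [0,0,0]
    - [0,0,0]
  dr:
    - [0,0,0]
    - [0,0,0]
    - [0,0,0]
    - [0,0,0]
    - [0,0,0]

```text
time_s: 20.53
position: [0.5963, -0.0305, 0.0424]
tool_rot: [[0.149, 0.989, -0.0], [0.989, -0.149, 0.0], [0.0, -0.0, -1.0]]
ft_force: [0.1, 0.4, 0.5]
grip_width: 0.0326
```

Inside the rim with no contact. Now a guarded side-touch to find the walls.

Emit:
jog_arm:
  travel:
    - [-0.0001,-0.001,0]
    - [-0.0001,-0.0005,0]
    - [0,0,0]
    - [0,0,0]
  dr:
    - [0,0,0]
    - [0,0,0]
    - [0,0,0]
    - [0,0,0]

```text
time_s: 20.87
position: [0.5962, -0.032, 0.0426]
tool_rot: [[0.149, 0.989, 0.0], [0.989, -0.149, 0.0], [0.0, 0.0, -1.0]]
ft_force: [0.2, 1.3, -0.2]
grip_width: 0.033
```

Emit:
jog_arm:
  travel:
    - [-0.0001,-0.001,0]
    - [-0.0001,-0.0005,0]
    - [0,0,0]
    - [0,0,0]
  dr:
    - [0,0,0]
    - [0,0,0]
    - [0,0,0]
    - [0,0,0]

```text
time_s: 21.2
position: [0.5962, -0.0322, 0.0427]
tool_rot: [[0.149, 0.989, 0.001], [0.989, -0.149, 0.002], [0.002, 0.0, -1.0]]
ft_force: [1.8, 7.6, 0.4]
grip_width: 0.0327
```

The -y wall touches at TCP y ≈ -0.032, so the middle (3 mm play) is y ≈ -0.029. I'll centre and lower.

Emit:
jog_arm:
  travel:
    - [0.0002,0.0025,0]
    - [0.0002,0.002,0]
    - [0,0,-0.005]
    - [0,0,-0.005]
    - [0,0,-0.004]
    - [0,0,-0.002]
    - [0,0,0]
    - [0,0,0]
  dr:
    - [0,0,0]
    - [0,0,0]
    - [0,0,0]
    - [0,0,0]
    - [0,0,0]
    - [0,0,0]
    - [0,0,0]
    - [0,0,0]

```text
time_s: 21.87
position: [0.5963, -0.0291, 0.0264]
tool_rot: [[0.149, 0.989, -0.0], [0.989, -0.149, 0.0], [-0.0, -0.0, -1.0]]
ft_force: [0.3, -0.3, 0.2]
grip_width: 0.0323
```

Emit:
jog_arm:
  travel:
    - [0,0,-0.003]
    - [0,0,-0.002]
    - [0,0,-0.002]
    - [0,0,0]
    - [0,0,0]
  dr:
    - [0,0,0]
    - [0,0,0]
    - [0,0,0]
    - [0,0,0]
    - [0,0,0]

```text
time_s: 22.28
position: [0.5963, -0.029, 0.0195]
tool_rot: [[0.149, 0.989, -0.0], [0.989, -0.149, 0.0], [0.0, -0.0, -1.0]]
ft_force: [-0.6, 0.4, -1.1]
grip_width: 0.0329
```

Emit:
jog_arm:
  travel:
    - [0,0,-0.001]
    - [0,0,-0.001]
    - [0,0,0]
    - [0,0,0]
  dr:
    - [0,0,0]
    - [0,0,0]
    - [0,0,0]
    - [0,0,0]

```text
time_s: 22.62
position: [0.5963, -0.029, 0.0175]
tool_rot: [[0.149, 0.989, -0.0], [0.989, -0.149, 0.0], [0.0, -0.0, -1.0]]
ft_force: [0.9, 0.1, -1.1]
grip_width: 0.0325
```

Emit:
jog_arm:
  travel:
    - [0,0,-0.001]
    - [0,0,-0.0005]
    - [0,0,0]
    - [0,0,0]
  dr:
    - [0,0,0]
    - [0,0,0]
    - [0,0,0]
    - [0,0,0]

```text
time_s: 22.95
position: [0.5965, -0.029, 0.0172]
tool_rot: [[0.149, 0.989, 0.001], [0.989, -0.149, -0.0], [-0.0, 0.001, -1.0]]
ft_force: [-3.9, 0.4, 8.5]
grip_width: 0.0325
```

```bash
python3 look.py b4 320,140,80,80 265,180,80,80
```

```text
t 22.95 p [ 0.5965 -0.029   0.0172] yaw y -8.58 zax [ 0.001 -0.    -1.   ] F [-3.9   0.41  8.45] w 0.0325 q [-14.1  39.3  82.2  -0.   58.4  -5.6]
```

View pics/b4.png

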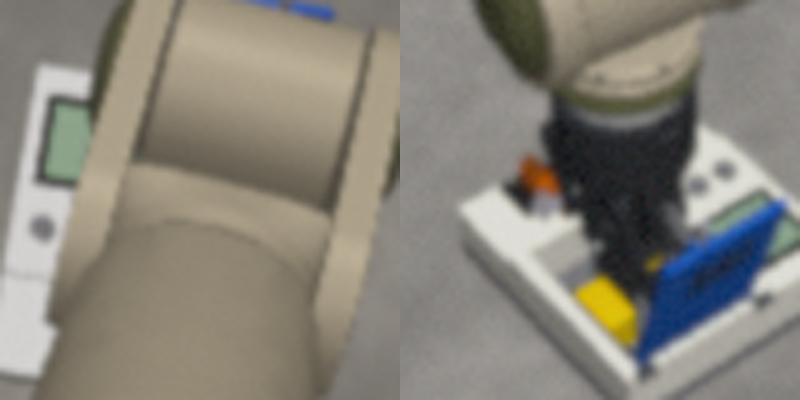

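The pack is on the floor: contact at TCP z 0.0172, predicted 0.0171. I'll release moderately and rise.

Emit:
jog_arm:
  travel:
    - [0,0,0]
    - [0,0,0]
    - [0,0,0]
    - [0,0,0]
    - [0,0,0.005]
    - [0,0,0.01]
    - [0,0,0.02]
    - [0,0,0.03]
    - [0,0,0.035]
    - [0,0,0.035]
    - [0,0,0.035]
    - [0,0,0.02]
    - [0,0,0]
  dr:
    - [0,0,0]
    - [0,0,0]
    - [0,0,0]
    - [0,0,0]
    - [0,0,0]
    - [0,0,0]
    - [0,0,0]
    - [0,0,0]
    - [0,0,0]
    - [0,0,0]
    - [0,0,0]
    - [0,0,0]
    - [0,0,0]
  jaw: 0.05

```text
time_s: 24.13
position: [0.5981, -0.0293, 0.2122]
tool_rot: [[0.149, 0.989, 0.01], [0.989, -0.149, -0.003], [-0.001, 0.011, -1.0]]
ft_force: [0.1, 0.9, -0.4]
grip_width: 0.0503
```

Emit:
jog_arm:
  travel:
    - [0,-0.03,0]
    - [0,-0.035,0]
    - [0,-0.035,0]
    - [0,-0.03,0]
    - [0,0,0]
  dr:
    - [0,0,0]
    - [0,0,0]
    - [0,0,0]
    - [0,0,0]
    - [0,0,0]
  jaw: 0.0

```text
time_s: 24.55
position: [0.596, -0.1641, 0.2055]
tool_rot: [[0.154, 0.988, -0.0], [0.988, -0.154, -0.001], [-0.001, -0.0, -1.0]]
ft_force: [-0.4, 0.3, -0.7]
grip_width: -0.0
```

```bash
python3 look.py b5 305,100,110,120 260,175,95,105
```

```text
t 24.55 p [ 0.596  -0.1641  0.2055] yaw y -8.86 zax [-0.    -0.001 -1.   ] F [-0.36  0.34 -0.69] w -0.0 q [-26.3  29.7  65.3  -0.1  84.9 -17.4]
```

View pics/b5.png

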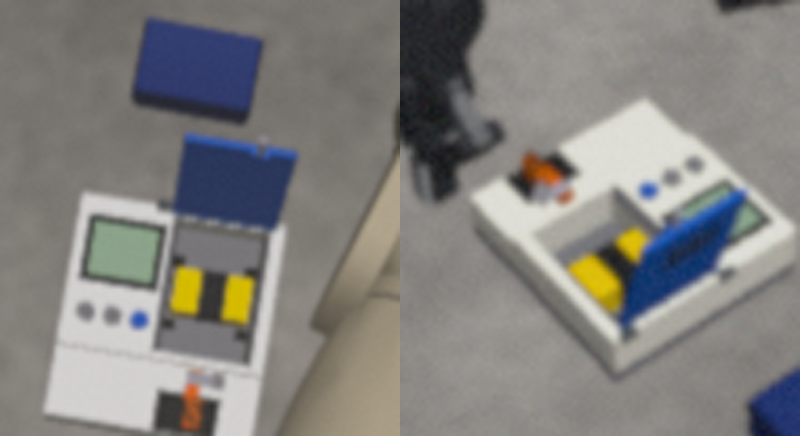

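Top shows the pack flat between the four ribs (crop (212,293)), and scene agrees. Now I'll turn the closed fingers and go behind the open cover.

Emit:
jog_arm:
  travel:
    - [0.008,0.008,0]
    - [0.008,0.0085,0]
    - [0.008,0.0085,0]
    - [0.008,0.0085,0]
    - [0.008,0.0085,0]
    - [0.008,0.0085,0]
    - [0.008,0.0085,0]
    - [0.008,0.0085,0]
    - [0.008,0.0085,0]
    - [0.008,0.0085,0]
    - [0.008,0.0085,0]
    - [0.008,0.0085,0]
    - [0.008,0.0085,0]
    - [0.007,0.008,0]
    - [0,0,0]
    - [0,0,0]
  dr:
    - [0,0,0.1125]
    - [0,0,0.1125]
    - [0,0,0.1125]
    - [0,0,0.1125]
    - [0,0,0.1125]
    - [0,0,0.1125]
    - [0,0,0.1125]
    - [0,0,0.1125]
    - [0,0,0.1125]
    - [0,0,0.1125]
    - [0,0,0.1125]
    - [0,0,0.1125]
    - [0,0,0.1125]
    - [0,0,0.1125]
    - [0,0,0]
    - [0,0,0]

```text
time_s: 25.98
position: [0.7071, -0.0395, 0.2059]
tool_rot: [[-0.989, 0.146, -0.0], [0.146, 0.989, 0.0], [0.001, 0.0, -1.0]]
ft_force: [-0.2, -0.4, 0.1]
grip_width: 0.0002
```

```bash
python3 look.py c1 305,100,110,120 240,155,120,120
```

```text
t 25.9833 p [ 0.7071 -0.0395  0.2059] yaw y 81.59 zax [-0.  0. -1.] F [-0.23 -0.42  0.07] w 0.0002 q [-12.7  39.6  46.9   0.   93.6 -94.3]
```

View pics/c1.png

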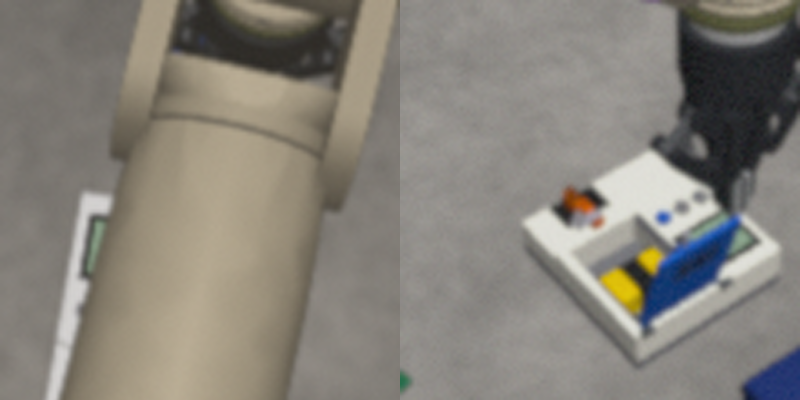

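Emit:
jog_arm:
  travel:
    - [0,-0.006,-0.015]
    - [0,0,-0.02]
    - [0,0,-0.02]
    - [0,0,-0.018]
    - [0,0,-0.01]
    - [0,0,0]
    - [0,0,0]
  dr:
    - [0,0,0]
    - [0,0,0]
    - [0,0,0]
    - [0,0,0]
    - [0,0,0]
    - [0,0,0]
    - [0,0,0]

```text
time_s: 26.67
position: [0.7073, -0.0473, 0.1236]
tool_rot: [[-0.989, 0.146, 0.0], [0.146, 0.989, -0.0], [-0.0, -0.0, -1.0]]
ft_force: [0.7, 0.0, 0.6]
grip_width: -0.0004
```

```bash
python3 look.py c2 305,100,110,120 240,155,120,120
```

```text
t 26.6667 p [ 0.7073 -0.0473  0.1236] yaw y 81.59 zax [ 0. -0. -1.] F [0.68 0.01 0.59] w -0.0004 q [-13.4  42.6  54.4  -0.   83.  -95. ]
```

View pics/c2.png

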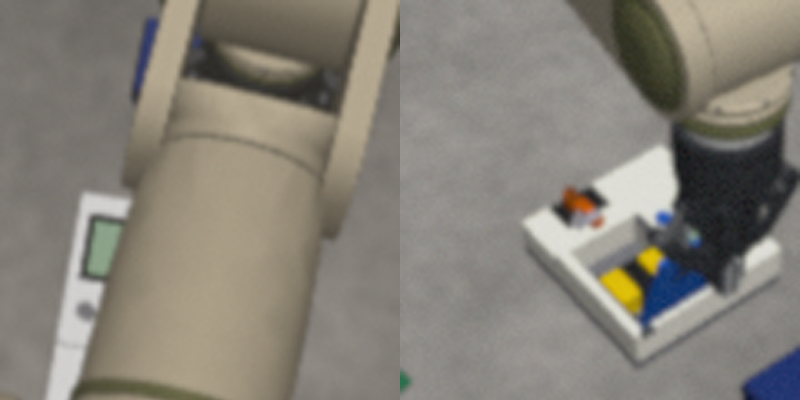

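The fingers stand behind the cover. I'll push it forward, watching the force.

Emit:
jog_arm:
  travel:
    - [-0.0075,0.0011,0]
    - [-0.0075,0.0011,0]
    - [-0.0075,0.0011,0]
    - [-0.0075,0.0011,0]
    - [-0.0075,0.0011,0]
    - [-0.0075,0.0012,0]
    - [0,0,0]
  dr:
    - [0,0,0]
    - [0,0,0]
    - [0,0,0]
    - [0,0,0]
    - [0,0,0]
    - [0,0,0]
    - [0,0,0]

```text
time_s: 27.35
position: [0.6621, -0.0402, 0.1248]
tool_rot: [[-0.989, 0.145, 0.002], [0.145, 0.989, -0.001], [-0.002, -0.0, -1.0]]
ft_force: [0.1, -0.8, -0.3]
grip_width: -0.0
```

```bash
python3 look.py c3 305,100,110,120 240,155,120,120
```

```text
t 27.35 p [ 0.6621 -0.0402  0.1248] yaw y 81.65 zax [ 0.002 -0.001 -1.   ] F [ 0.05 -0.77 -0.25] w -0.0 q [-13.7  37.9  63.8  -0.   78.2 -95.3]
```

View pics/c3.png

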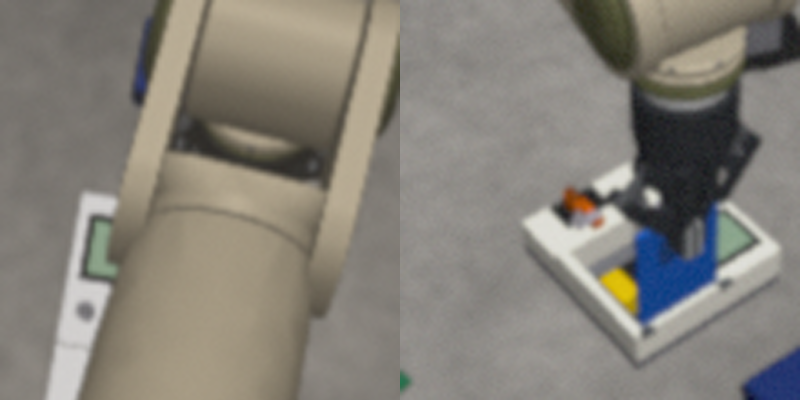

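The cover is upright, with the fingers on its back. I'll follow the arc down.

Emit:
jog_arm:
  travel:
    - [-0.0069,0.001,0]
    - [-0.0069,0.001,0]
    - [-0.0069,0.001,0]
    - [-0.0066,0.001,-0.002]
    - [-0.0066,0.001,-0.002]
    - [-0.0066,0.001,-0.002]
    - [-0.0063,0.001,-0.0037]
    - [-0.0063,0.0009,-0.0037]
    - [-0.0063,0.0009,-0.0037]
    - [-0.0053,0.0008,-0.0053]
    - [-0.0053,0.0008,-0.0053]
    - [-0.0053,0.0008,-0.0053]
    - [0,0,0]
  dr:
    - [0,0,0]
    - [0,0,0]
    - [0,0,0]
    - [0,0,0]
    - [0,0,0]
    - [0,0,0]
    - [0,0,0]
    - [0,0,0]
    - [0,0,0]
    - [0,0,0]
    - [0,0,0]
    - [0,0,0]
    - [0,0,0]

```text
time_s: 28.53
position: [0.5856, -0.0288, 0.0888]
tool_rot: [[-0.989, 0.145, -0.003], [0.145, 0.989, 0.001], [0.003, 0.0, -1.0]]
ft_force: [0.7, -0.7, 2.1]
grip_width: -0.0001
```

```bash
python3 look.py c4 305,100,110,120 240,155,120,120
```

```text
t 28.5333 p [ 0.5856 -0.0288  0.0888] yaw y 81.66 zax [-0.003  0.001 -1.   ] F [ 0.74 -0.7   2.12] w -0.0001 q [-14.4  33.2  80.2  -0.   66.8 -96. ]
```

View pics/c4.png

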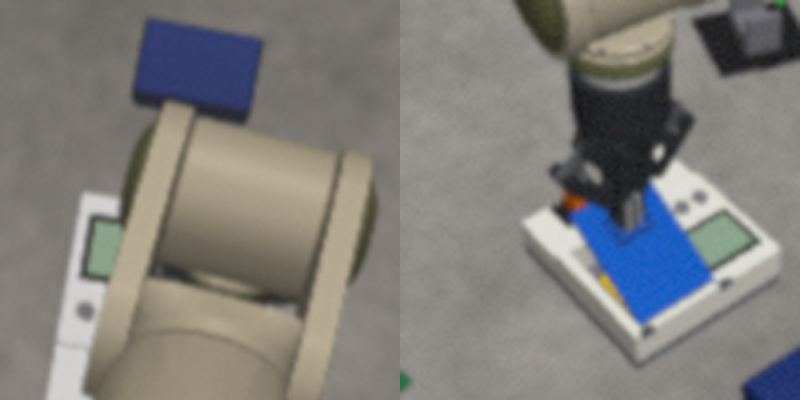

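Emit:
jog_arm:
  travel:
    - [-0.0038,0.0006,-0.0057]
    - [-0.0038,0.0006,-0.0057]
    - [-0.0038,0.0006,-0.0057]
    - [-0.003,0.0004,-0.0045]
    - [-0.003,0.0004,-0.004]
    - [-0.003,0.0004,-0.003]
    - [0,0,0]
    - [0,0,0]
  dr:
    - [0,0,0]
    - [0,0,0]
    - [0,0,0]
    - [0,0,0]
    - [0,0,0]
    - [0,0,0]
    - [0,0,0]
    - [0,0,0]

```text
time_s: 29.3
position: [0.5669, -0.0263, 0.0616]
tool_rot: [[-0.989, 0.145, 0.001], [0.145, 0.989, -0.0], [-0.001, -0.0, -1.0]]
ft_force: [2.7, -1.1, 3.0]
grip_width: -0.0
```

Emit:
jog_arm:
  travel:
    - [-0.002,0.0003,-0.003]
    - [-0.002,0.0003,-0.003]
    - [0,0,-0.002]
    - [0,0,-0.002]
    - [0,0,0]
    - [0,0,0]
  dr:
    - [0,0,0]
    - [0,0,0]
    - [0,0,0]
    - [0,0,0]
    - [0,0,0]
    - [0,0,0]

```text
time_s: 29.8
position: [0.5616, -0.0252, 0.0507]
tool_rot: [[-0.989, 0.145, -0.003], [0.145, 0.989, 0.001], [0.003, 0.0, -1.0]]
ft_force: [0.3, 0.2, -0.0]
grip_width: -0.0001
```

```bash
python3 look.py c5 305,100,110,120 260,180,80,80
```

```text
t 29.8 p [ 0.5616 -0.0252  0.0507] yaw y 81.66 zax [-0.003  0.001 -1.   ] F [ 0.32  0.23 -0.03] w -0.0001 q [-14.6  34.   86.5  -0.   59.6 -96.3]
```

View pics/c5.png

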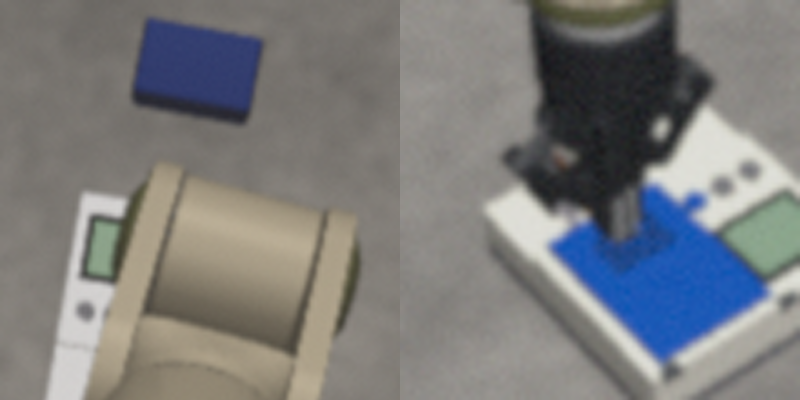

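Force has dropped to zero with the cover flush, so it has probably latched. I'll press a little more to make sure.

Emit:
jog_arm:
  travel:
    - [0,0,-0.001]
    - [0,0,-0.001]
    - [0,0,-0.001]
    - [0,0,0]
    - [0,0,0]
  dr:
    - [0,0,0]
    - [0,0,0]
    - [0,0,0]
    - [0,0,0]
    - [0,0,0]

```text
time_s: 30.32
position: [0.5624, -0.0254, 0.0484]
tool_rot: [[-0.989, 0.145, -0.001], [0.145, 0.989, 0.0], [0.001, 0.0, -1.0]]
ft_force: [-2.5, 0.8, 1.3]
grip_width: 0.0005
```

Emit:
jog_arm:
  travel:
    - [0,0,-0.001]
    - [0,0,-0.001]
    - [0,0,0]
    - [0,0,0]
  dr:
    - [0,0,0]
    - [0,0,0]
    - [0,0,0]
    - [0,0,0]

```text
time_s: 30.65
position: [0.5626, -0.0255, 0.0467]
tool_rot: [[-0.989, 0.145, 0.0], [0.145, 0.989, -0.0], [-0.0, -0.0, -1.0]]
ft_force: [-3.2, 0.8, 6.0]
grip_width: -0.0
```

Emit:
jog_arm:
  travel:
    - [0,0,0.005]
    - [0,0,0.015]
    - [0,0,0.03]
    - [0,0,0.035]
    - [0,0,0.035]
    - [-0.01,-0.035,0.02]
    - [-0.01,-0.039,0]
    - [-0.01,-0.039,0]
    - [-0.01,-0.039,0]
    - [-0.01,-0.039,0]
    - [0,0,0]
    - [0,0,0]
  dr:
    - [0,0,0]
    - [0,0,0]
    - [0,0,0]
    - [0,0,0]
    - [0,0,0]
    - [0,0,0]
    - [0,0,0]
    - [0,0,0]
    - [0,0,0]
    - [0,0,0]
    - [0,0,0]
    - [0,0,0]

```text
time_s: 31.65
position: [0.5122, -0.2184, 0.1864]
tool_rot: [[-0.989, 0.149, 0.0], [0.149, 0.989, -0.0], [-0.0, -0.0, -1.0]]
ft_force: [-0.9, 0.6, 0.1]
grip_width: 0.0001
```

```bash
python3 look.py c6 310,140,90,90 265,180,90,90; python3 - <<'E'
from h import *
for v in("top","scene"):
    im=load(v+"c6");cv2.imwrite(f"pics/full_{v}.png",im["color"][:,:,::-1])
    # compare latch/cover region to start picture
    a=load(v+"0")["color"].astype(int);b=im["color"].astype(int);x,y,w,h=(310,145,80,80) if v=="top" else (275,190,80,80)
    d=abs(a-b).max(2)[y:y+h,x:x+w];print(v,"pixels differing >40 from start:",(d>40).sum())
E
```

```text
t 31.65 p [ 0.5122 -0.2184  0.1864] yaw y 81.45 zax [ 0. -0. -1.] F [-0.88  0.61  0.09] w 0.0001 q [ -35.3   24.5   77.7    0.    77.8 -116.7]
top pixels differing >40 from start: 0
scene pixels differing >40 from start: 0
```

View pics/c6.png

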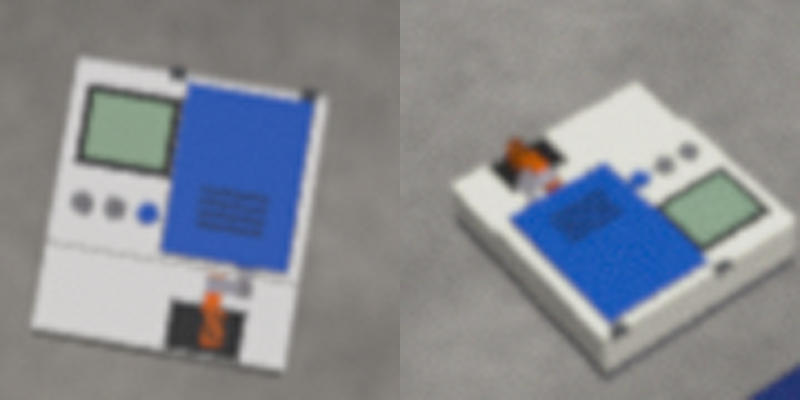

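View pics/full_scene.png

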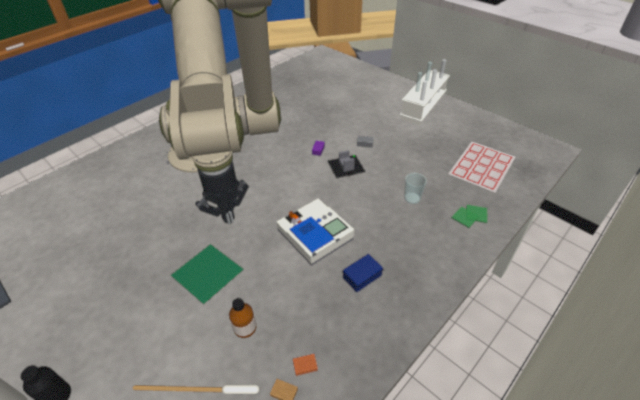

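The meter looks exactly as it did at the start: cover shut, latch home, no pixels changed. The bottle, beaker and box stand unmoved, and the robot touches nothing. Handing in.

```bash
python3 -c "
from rig import *
print(close_job(), observe()['time_s'])"
```

```text
the job is handed in; nothing more can be done
the job is handed in; nothing more can be done
```

I did the whole job in the order asked, in about 32 s of the 72 s allowed, and handed it in; no verdict is reported.

**What I did:** I pinched the orange knob and slid the latch until the cover popped wide open. I lifted the yellow pack by its ends, set it flat on the green pad and let go. I regripped it across its sides and laid it between the ribs. Then I pushed the cover over from behind and pressed it shut.

**Last checks:**
- **Pack:** before shutting, the top view showed the pack flat between the four ribs. It touched the bay floor at the predicted height, to within 0.1 mm.
- **Cover and latch:** in both final pictures no pixel around the meter differs noticeably from the start, so the cover is shut and the latch is home.
- **Other things:** the bottle, beaker and blue box look unmoved in the final scene picture, and the arm is clear of everything.

**What disagreed:** the cameras and the robot differed by 1–3 mm in y at the bay. I settled it with one light side-touch of about 8 N against the bay's side wall. The hardest push read at the wrist after a move was about 8.5 N.

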